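# Sort three carburettor parts into their own trays

### The arm

A 6-joint arm with a two-finger parallel gripper is mounted at the origin on the work surface. World frame = base frame: x ahead of the robot, y to its left, z up, the work surface at z = 0. Lengths are in mm, angles in rad, forces in N, time in s.
With the tool pointing down it reaches from about 400 to 925 mm from the base axis. Payload 12.5 kg.
Tool frame: the origin (TCP) lies midway between the tips of the shut fingers; the grasp point (between the pads) lies 19 mm behind it; y points along the fingers, z is the direction in which the jaws open and shut, and the axes are right-handed (so a half turn about y gives the same grasp; the last joint's range is limited). The gripper opens to 95 mm and grips with 3 to 60 N. Pads are 20 mm wide; open, the fingers measure 119 mm over their backs; the gripper's body (75 mm by 180 mm) begins 59 mm behind the grasp point.
Start: joints at [1.08, 0.491, 1.559, -0, 1.092, -0.106], TCP at [234.594, 579.321, 214.661] pointing down, gripper open.
Joint ranges: [-3.1, 3.1], [-0.84, 2.19], [0.05, 2.79], [-1.13, 4.28], [0.06, 2.93], [-2.69, 2.69]. Speed limits (rad/s): [2.22, 2.22, 2.79, 3.14, 3.14, 3.14].

### API

Orientations are given as [roll, pitch, yaw] about the fixed x, y, z axes, in that order (R = Rz(yaw) Ry(pitch) Rx(roll)).
In Python, from workcell import r gives the robot as it stands.
- The arm moves only by the shell command python3 -m creep 'ROWS' [OPENING] [FORCE]. ROWS is a JSON object of lists of equal length, an entry for each row: "offset": the shift along the tool's x, y, z in m, a list of three; "twist": the turn about the tool's y in rad. In form: {"offset": [[x, y, z], ...], "twist": [twist, ...]}. A call has 1 to 10 rows; each row shifts and turns the pose as measured when the row begins, along the tool's axes as they then stand; what a row does not reach is not made up. A row lasts 1/8 s, in which the tool goes at most 62.5 mm and 10.7 degrees, less where a joint would pass 70% of its speed; a pose out of reach is approached as far as the arm can. A call with a gripper value outside its range is refused whole. OPENING is the finger opening in m, from 0 to 0.0951, set as the call begins (- or left out, the last holds). The fingers move at their own pace and stop on an object; FORCE is the grip in N (left out, the last holds). Time passes only in rows, so rows that do not move let the fingers close. It gives the time, the measured TCP pose, the force and the opening at its end, in the units of the state.
- r.get_obs(): the state, without advancing time (a new reading comes with each control period).
- r.camera(name): name is "scene" or "top" or "wrist"; returns (picture, depth): 384x512x3 uint8, red, green, blue; 384x512 float32, mm along the optical axis (not along the pixel's ray), 0 where there is no reading.
- r.camera_info(name): a dict with "K" (3x3 intrinsics, pixels), "dist_coeffs" ([k1, k2, p1, p2, k3] as OpenCV has them; the pictures are not rectified), "R" (3x3) and "t" (3): a world point X has camera coordinates R X + t. Camera axes: x right, y down, z forward; pixel columns grow to the right and rows downward; lengths in mm; the calibration is good to about 2 mm. A picture is of the moment at which its call begins: read the wrist's pose just before it. camera_info takes no time and is no camera call; for the wrist camera it gives the pose at the moment of the call.
- r.hand_in(): hands the job in, once; it reports no verdict.
The state is a dict: "time": time; "q": joint angles; "dq": joint speeds; "tau": joint torques, N m; "ee_pos": TCP position; "tool_rot": TCP orientation; "force": force on the tool from outside, world axes, zero at the start; "moment": the same for the moment, N m; "finger_gap": opening from 0.0 (shut) to 1.0 (fully open).
Only numpy, scipy, OpenCV 4.12 (cv2) and the standard library are available. Lean on these libraries where they do the work, as an engineer would, in place of code of your own. Each camera call takes 0.05 s, during which the arm holds its last target.

### The job

The three carburettor parts each stand in the wrong tray: put the trumpet in the middle of the round tray, the float bowl in the middle of the square tray and the inlet stub in the middle of the long tray, standing the same way up as now. A tray has room for only one part, so let a part that must wait stand on the empty rubber mat on the way. Set every part down gently, without dropping it, and do not push aside or knock over the glass jar or the can.

Things in the scene. Friction and masses are not known exactly. Their poses are not given: they have to be found in the camera images.
- trumpet_mid (a point): Carburettor trumpet (velocity stack), bare aluminium, hollow and open at both ends, 85 mm tall, standing on its wide bell mouth: 72 mm across at the bottom, narrowing to a plain round tube 42 mm across from 38 mm up to the top, where it is best gripped. About 160 g. The point is on its axis half-way up, 42.5 mm above its underside; z up along the axis. At the start it stands in the square tray.
- bowl_mid (a point): Float bowl, aluminium casting standing upside down: a rectangular flange 68 x 56 mm, 8 mm thick, at the bottom; on it a rectangular block 56 mm (x) x 44 mm (y) up to 52 mm, where it is best gripped across the 44 mm; on top a small brass drain plug, 60 mm tall overall. About 180 g. The point is on its centre line 30 mm above its underside; z up. At the start it stands in the long tray.
- stub_mid (a point): Inlet stub, aluminium: a flat flange with two rounded ears (74 mm long in x, 50 mm wide in y, 8 mm thick) at the bottom, with an upright open tube 42 mm across, 70 mm tall overall. Grip it by the tube, in any direction. About 200 g. The point is on the tube's axis half-way up, 35 mm above its underside; z up. At the start it stands in the round tray.
- round_tray_floor (a point): Round shallow white plastic tray, 112 mm across, rim 12 mm above the bench, wall 4 mm; home of the trumpet. It is screwed to the bench. The point is the middle of its inner floor, 4 mm above the bench; z up, its yaw means nothing.
- square_tray_floor (a point): Square shallow white plastic tray, 100 x 100 mm, rim 12 mm above the bench, wall 4 mm; home of the float bowl. It is screwed to the bench. The point is the middle of its inner floor, 4 mm above the bench; z up, x and y along its sides.
- long_tray_floor (a point): Long rectangular shallow white plastic tray, 130 mm (x) x 90 mm (y), rim 12 mm above the bench, wall 4 mm; home of the inlet stub. It is screwed to the bench. The point is the middle of its inner floor, 4 mm above the bench; z up, x along its length.
- mat_floor (a point): Flat black rubber mat without a rim, 105 mm (x) x 85 mm (y), 4 mm thick, empty at the start: the free spot. It is glued to the bench. The point is the middle of its top face, 4 mm above the bench; z up.
- jar_mid (a point): Bystander: amber glass jar with a steel lid, 52 mm across, 75 mm tall, loose on the bench among the trays; leave it alone. The point is on its axis half-way up.
- can_mid (a point): Bystander: grey metal can, 60 mm across, 120 mm tall, loose on the bench, the tallest thing near the trays; leave it alone. The point is on its axis half-way up.
Mind the look-alikes: they are no part of the job. What is shaped like the part that bears bowl_mid but green is not meant.

How it is judged:
By the outcome, as a careful person would: the job done as asked, in the order asked, and still so for the second after the job is handed in, with the robot touching nothing.
It also fails if it takes over 139 s, if anything falls off the work surface, if the arm or the gripper's body presses on something with over 40 N, if the wrist force passes 120 N, or if a joint passes its speed limit or range.

## Working session

There is one attempt and no reset: what is moved stays moved. The work goes in short steps, Python scripts to look and compute and a shell command to move; the robot and the scene stay as the last step left them, time stands still between calls to the robot, and variables do not carry over. Pictures are saved under pics/ and viewed, and the job is handed in when it is done.

```bash
ls; mkdir -p pics
python3 - <<'E'
from workcell import r
import cv2,json
o=r.get_obs()
for k,v in o.items(): print(k,v)
for n in("scene","top"):
    p,d=r.camera(n); cv2.imwrite(f"pics/{n}0.png",p[:,:,::-1]); i=r.camera_info(n); print(n,i)
    import numpy as np; np.savez(f"pics/{n}0.npz",p=p,d=d,**{k:np.array(v) for k,v in i.items()})
E
```

```text
pics
time 0.0
q [ 1.08039259e+00  4.91551252e-01  1.55944208e+00  3.73072316e-06
  1.09171181e+00 -1.05607469e-01]
dq [ 0.00092399  0.00077263  0.00144044 -0.00206806 -0.00041691 -0.0023704 ]
tau [-4.34932617e-04 -6.12647152e+01 -2.58186507e+01  6.93228585e-02
  4.80353634e-02 -4.73384762e-05]
ee_pos [234.47348358 579.08783455 214.06945351]
tool_rot [-1.57190227e+00  1.20558978e-04 -3.84798052e-01]
force [-0.61896457 -0.43181213  0.46808033]
moment [-0.01328841  0.00552689  0.00913284]
finger_gap 1.0006132155599
scene {'K': array([[384.16200281,   0.        , 255.98270853],
       [  0.        , 384.16200281, 191.34974941],
       [  0.        ,   0.        ,   1.        ]]), 'dist_coeffs': array([-0.12501667,  0.        ,  0.        ,  0.        ,  0.        ]), 'R': array([[ 0.6724331 ,  0.74003194, -0.01365508],
       [ 0.60984475, -0.56440395, -0.556361  ],
       [-0.41943189,  0.36578807, -0.83082849]]), 't': array([-422.67932286, -254.48428658, 1297.91994943])}
top {'K': array([[360.56356097,   0.        , 260.94686616],
       [  0.        , 360.56356097, 190.5018692 ],
       [  0.        ,   0.        ,   1.        ]]), 'dist_coeffs': array([-0.08914308,  0.        ,  0.        ,  0.        ,  0.        ]), 'R': array([[-0.00970204, -0.9999157 , -0.00862895],
       [-0.98157047,  0.01117035, -0.19077379],
       [ 0.19085409,  0.00661903, -0.9815961 ]]), 't': array([ 87.21228416, 558.50901917, 965.9845037 ])}
```

View pics/scene0.png

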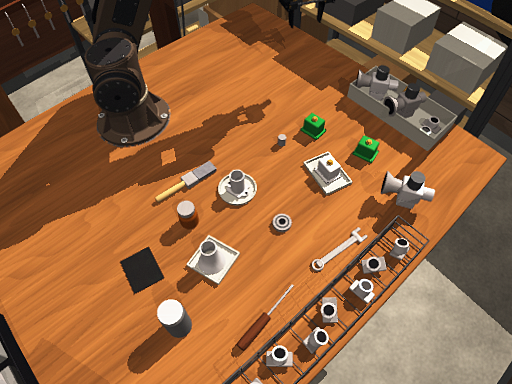

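View pics/top0.png

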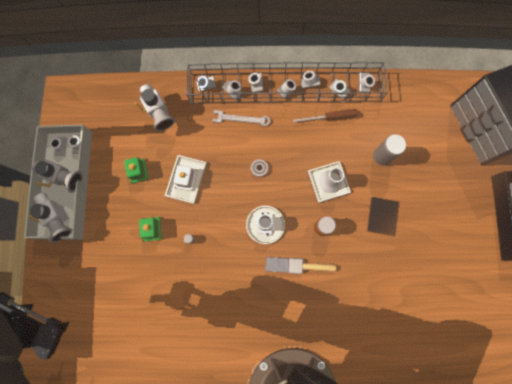

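The top view shows the long tray with the bowl at about (184,178), the round tray with the stub at (266,224), the square tray with the trumpet at (331,181), the mat at (383,216), the jar at (327,226), the can at (390,150), and the green decoys at (135,169) and (149,228). I'll enlarge it to read exact positions.

```bash
cat > h.py <<'E'
import numpy as np,cv2
def ray(i,uv):
    n=cv2.undistortPoints(np.array([[uv]],float),np.array(i["K"]),np.array(i["dist_coeffs"]))[0,0]
    R=np.array(i["R"]);t=np.array(i["t"]); return -R.T@t, R.T@np.array([n[0],n[1],1.])
def onplane(i,uv,z):
    c,d=ray(i,uv); return c+d*(z-c[2])/d[2]
def cloud(i,d):
    h,w=d.shape; u,v=np.meshgrid(np.arange(w),np.arange(h))
    n=cv2.undistortPoints(np.stack([u,v],-1).reshape(-1,1,2).astype(float),np.array(i["K"]),np.array(i["dist_coeffs"])).reshape(h,w,2)
    P=np.dstack([n*d[...,None],d]); X=(P-np.array(i["t"]))@np.array(i["R"]); X[d==0]=np.nan; return X
def proj(i,X):
    R=np.array(i["R"]); rv=cv2.Rodrigues(R)[0]
    return cv2.projectPoints(np.array(X,float).reshape(-1,3),rv,np.array(i["t"]),np.array(i["K"]),np.array(i["dist_coeffs"]))[0].reshape(-1,2)
E
python3 - <<'E'
import numpy as np,cv2
from h import *
z=np.load("pics/top0.npz"); X=cloud(z,z["d"]); p=z["p"]
c=p[140:250,160:260]; cv2.imwrite("pics/c1.png",cv2.resize(c[:,:,::-1],None,fx=7,fy=5.4 if 0 else 5.4,interpolation=cv2.INTER_CUBIC)) if 0 else None
cv2.imwrite("pics/cA.png",cv2.resize(p[145:250,160:290][:,:,::-1],None,fx=5.5,fy=5.5,interpolation=cv2.INTER_CUBIC))
cv2.imwrite("pics/cB.png",cv2.resize(p[130:240,300:410][:,:,::-1],None,fx=5.4,fy=5.4,interpolation=cv2.INTER_CUBIC))
for n,u in dict(bench=(230,200),bench2=(300,190),bowl=(184,180),stubtray=(250,224),trump=(335,172),mat=(383,216),jar=(327,226),can=(396,145)).items():
    print(n,X[u[1],u[0]].round(1))
Z=X[...,2]; Z=np.clip(Z+10,0,150)/150*255
cv2.imwrite("pics/Z.png",cv2.resize(np.nan_to_num(Z).astype(np.uint8)[130:250,120:420],None,fx=2.6,fy=2.6,interpolation=0))
E
```

```text
bench [541.8 173.7   2.7]
bench2 [570.6 -35.1  -2.3]
bowl [592.3 301.1  55.1]
stubtray [469.7 114.6   4.8]
trump [ 613.1 -133.1   45.5]
mat [ 488.  -277.3    6.3]
jar [454.8 -97.8  75.2]
can [ 668.6 -289.5  122.5]
```

View pics/cA.png

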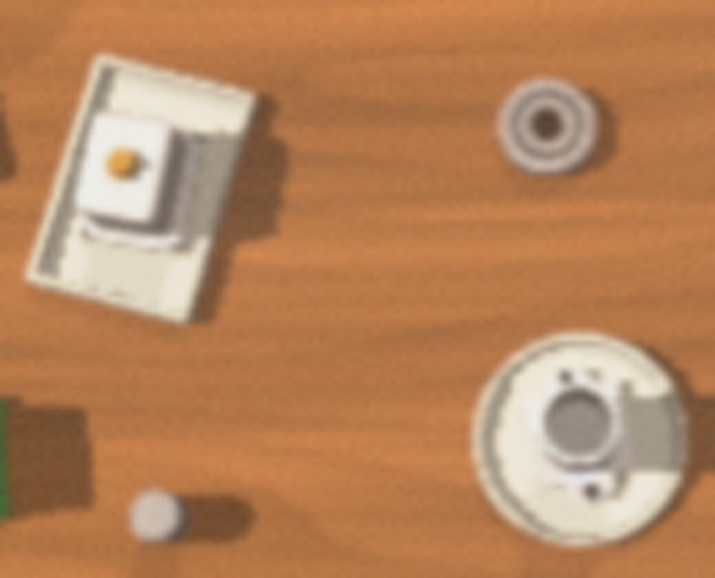

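View pics/cB.png

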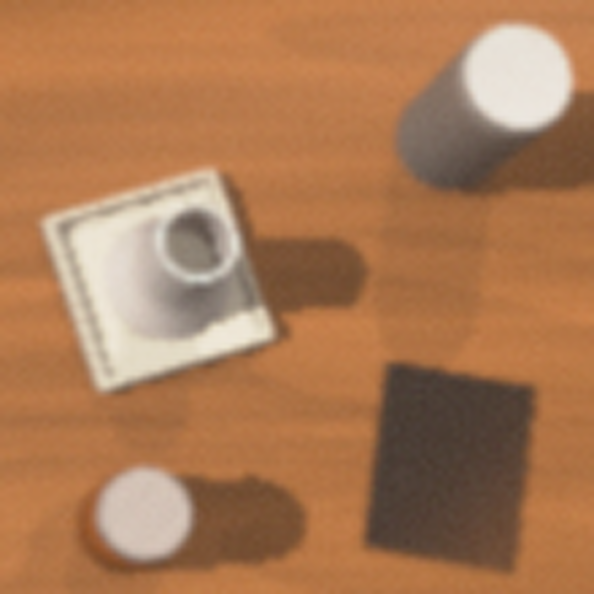

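View pics/Z.png

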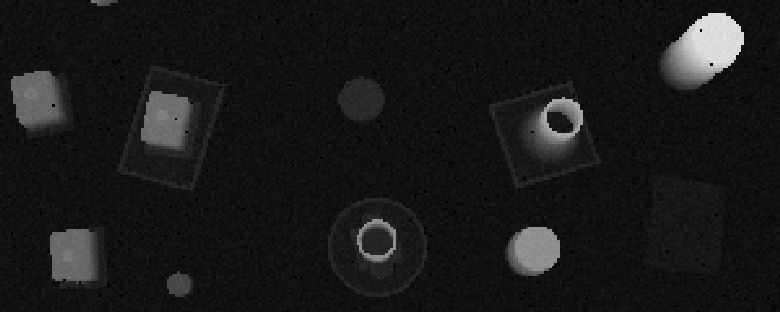

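Run:
```python
import numpy as np
from h import *
z=np.load("pics/top0.npz")
s=np.load("pics/scene0.npz")
print("cam",ray(z,(0,0))[0])
A=lambda x,y:((x+.5)/5.5-.5+160,(y+.5)/5.5-.5+145)
B=lambda x,y:((x+.5)/5.4-.5+300,(y+.5)/5.4-.5+130)
def quad(n,f,c,zz):
    P=np.array([onplane(z,f(*q),zz) for q in c])[:,:2]
    e=np.roll(P,-1,0)-P
    m=P.mean(0); print(n,m.round(1),"sides",np.linalg.norm(e,axis=1).round(1),"ang",(np.degrees(np.arctan2(e[:,1],e[:,0]))).round(1), "scene px",proj(s,[*m,zz]).round(1))
quad("long",A,[(100,54),(256,94),(190,322),(28,278)],12)
quad("square",B,[(215,168),(278,337),(103,391),(43,218)],12)
quad("mat",B,[(390,362),(536,384),(514,571),(368,548)],4)
quad("bowltop",A,[(96,113),(172,122),(152,223),(80,209)],56)
quad("round",A,[(472,439),(580,333),(688,439),(580,546)],12)
for n,f,c,zz in [("jar",B,(144,514),75),("can",B,(517,78),120),("trumpet",B,(198,243),89),("stub",A,(578,422),74),("plug",A,(122,163),64)]:
    P=onplane(z,f(*c),zz); print(n,P.round(1),"scene px",proj(s,P).round(1))
# depth-based
X=cloud(z,z["d"]);
def dep(n,u0,u1,v0,v1,lo,hi):
    Q=X[v0:v1,u0:u1].reshape(-1,3); Q=Q[(Q[:,2]>lo)&(Q[:,2]<hi)]
    print(n,len(Q),"mean",Q.mean(0).round(1),"midbox",((Q.min(0)+Q.max(0))/2).round(1), "rect",cv2.minAreaRect(Q[:,:2].astype(np.float32)))
dep("bowl",165,205,155,205,50,60)
dep("trump",305,350,160,205,80,95)
dep("stub",250,285,205,240,67,80)
dep("jar",315,340,215,236,68,82)
dep("can",372,410,133,168,112,128)
```

```text
cam [ 364.70000074   74.57231045 1055.50805225]
long [607.1 306. ] sides [ 90.3 130.   92.2 129.8] ang [-105.5  165.3   74.4  -15.5] scene px [[326.7 170.1]]
square [ 594.  -121.3] sides [100.6 101.6 101.4 100.9] ang [-162.8  106.4   16.8  -74.1] scene px [[212.5 256.5]]
mat [ 488.9 -279.3] sides [ 82.3 104.6  80.9 103.8] ang [-99.3 168.8  80.1 -10.4] scene px [[141.  267.5]]
bowltop [607.3 306.3] sides [40.7 54.6 38.8 51.9] ang [-97.7 170.6  78.3  -7.2] scene px [[328.9 161. ]]
round [467.5  70.7] sides [80.2 80.1 79.8 79.8] ang [ -45.9 -135.4  133.9   44.8] scene px [[236.7 185.9]]
jar [458.1 -95.9  75. ] scene px [[185.2 205.5]]
can [ 672.2 -288.9  120. ] scene px [[169.4 308.4]]
trumpet [ 595.  -127.3   89. ] scene px [[207.4 245.2]]
stub [469.7  71.8  74. ] scene px [[236.3 173.4]]
plug [607.2 306.   64. ] scene px [[329.2 159.3]]
bowl 264 mean [607.4 305.4  55.6] midbox [607.6 306.4  55. ] rect ((608.319091796875, 306.6492614746094), (43.983909606933594, 56.10209274291992), 78.94041442871094)
trump 68 mean [ 594.5 -127.4   87.1] midbox [ 596.  -126.3   87. ] rect ((595.35888671875, -126.67839813232422), (41.75204086303711, 40.97591018676758), 15.985017776489258)
stub 57 mean [469.7  72.3  73. ] midbox [469.5  73.6  72.4] rect ((469.2954406738281, 72.26034545898438), (38.79046630859375, 38.92255401611328), 44.032039642333984)
jar 235 mean [458.  -95.6  74.6] midbox [457.7 -95.7  74.1] rect ((457.735595703125, -95.48316955566406), (44.58804702758789, 43.927249908447266), 87.68169403076172)
can 311 mean [ 671.7 -289.   119.2] midbox [ 672.7 -290.   117.9] rect ((672.625, -289.7215881347656), (52.19674301147461, 55.604705810546875), 42.69237518310547)
```

Measured sizes match the specs: trays 100, 130×90 and 112 mm, tubes about 42 mm, and the bowl block 56×44. I'll go stub→mat, trumpet→round, bowl→square, stub→long. Next is a helper that works out the moves in tool axes.

```bash
cat > go.py <<'E'
import sys,numpy as np
from workcell import r
from scipy.spatial.transform import Rotation as Ro
def st():
    o=r.get_obs(); R=Ro.from_euler("xyz",o["tool_rot"]).as_matrix()
    return o,R
if __name__=="__main__":
    x,y,z,yaw=[float(a) for a in sys.argv[1:5]]   # target; yaw deg (tool x heading)
    o,R=st(); p=np.array(o["ee_pos"])
    cur=np.arctan2(R[1,0],R[0,0])
    d=np.array([x,y,z])-p
    print("t",round(o["time"],2),"pos",p.round(1),"yaw",round(np.degrees(cur),2),"rpy",np.round(o["tool_rot"],3),"F",np.round(o["force"],1),"gap",round(o["finger_gap"],3),"q",np.round(o["q"],2))
    print("world delta",d.round(1),"dist",np.linalg.norm(d).round(1))
    print("TOOL offset mm",(R.T@d).round(1),"twist",round(-((np.radians(yaw)-cur+np.pi)%(2*np.pi)-np.pi),3), "(twist after the offset)")
E
python3 go.py 470 72 214 -80
```

```text
t 0.1 pos [234.5 579.1 214.1] yaw -22.05 rpy [-1.572  0.    -0.385] F [-0.2 -0.4 -0.5] gap 1.003 q [ 1.08  0.49  1.56  0.    1.09 -0.11]
world delta [ 2.355e+02 -5.071e+02 -1.000e-01] dist 559.1
TOOL offset mm [ 4.087e+02  4.000e-01 -3.816e+02] twist 1.011 (twist after the offset)
```

```bash
python3 -m creep '{"offset":[[0.02,0,-0.018],[0.04,0,-0.037],[0.041,0,-0.038],[0.041,0,-0.038],[0.041,0,-0.038],[0.041,0,-0.038],[0.041,0,-0.038],[0.041,0,-0.038],[0.041,0,-0.038],[0.041,0,-0.038]],"twist":[0,0,0,0,0,0,0,0,0,0]}' 0.095 20; python3 go.py 470 72 214 -80
```

```text
time: 1.35
ee_pos: [464.1, 88.6, 212.6]
tool_rot: [-1.574, 0.001, -0.378]
force: [0.8, 0.4, -0.3]
finger_gap: 1.0
t 1.35 pos [464.1  88.6 212.6] yaw -21.68 rpy [-1.574e+00  1.000e-03 -3.780e-01] F [ 0.8  0.4 -0.3] gap 1.0 q [ 0.05  0.28  1.92 -0.    0.94 -1.14]
world delta [  5.9 -16.6   1.4] dist 17.7
TOOL offset mm [ 11.6  -1.4 -13.3] twist 1.018 (twist after the offset)
```

```bash
python3 -m creep '{"offset":[[0.0116,-0.0014,-0.0133],[0,0,0],[0,0,0],[0,0,0],[0,0,0],[0,0,0],[0,0,0],[0,0,0]],"twist":[0,0.17,0.17,0.17,0.17,0.17,0.168,0]}'; python3 go.py 470 72 130 -80
```

```text
time: 2.35
ee_pos: [470.5, 67.0, 212.3]
tool_rot: [-1.577, -0.002, -1.434]
force: [0.2, -0.5, 0.2]
finger_gap: 0.999
t 2.35 pos [470.5  67.  212.3] yaw -82.17 rpy [-1.577 -0.002 -1.434] F [ 0.2 -0.5  0.2] gap 0.999 q [ 0.    0.28  1.91 -0.    0.95 -0.13]
world delta [ -0.5   5.  -82.3] dist 82.4
TOOL offset mm [-5.2 82.2  0.7] twist -0.038 (twist after the offset)
```

Run:
```python
from workcell import r
import cv2,numpy as np
i=r.camera_info("wrist"); p,d=r.camera("wrist"); cv2.imwrite("pics/w1.png",p[:,:,::-1])
np.savez("pics/w1.npz",p=p,d=d,**{k:np.array(v) for k,v in i.items()})
from h import *
print(ray(i,(256,192)))
```

```text
(array([460.57693849, 147.57683502, 382.94238274]), array([ 0.03540765, -0.30680977, -0.9513358 ]))
```

View pics/w1.png

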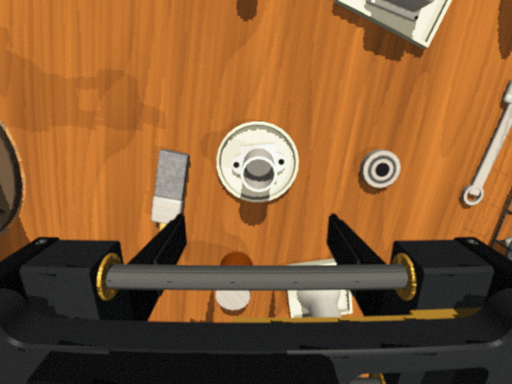

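Run:
```python
import cv2,numpy as np
z=np.load("pics/w1.npz"); p=z["p"]
cv2.imwrite("pics/w1c.png",cv2.resize(p[115:210,205:310][:,:,::-1],None,fx=6,fy=6,interpolation=cv2.INTER_CUBIC))
from h import *
X=cloud(z,z["d"]); Q=X[140:200,230:290].reshape(-1,3); Q=Q[(Q[:,2]>68)&(Q[:,2]<80)]
print(len(Q),cv2.minAreaRect(Q[:,:2].astype(np.float32)),Q.mean(0))
```

```text
349 ((471.9331359863281, 69.96550750732422), (40.02941131591797, 41.2251091003418), 7.7515363693237305) [472.08583121  69.78953832  73.90464163]
```

View pics/w1c.png

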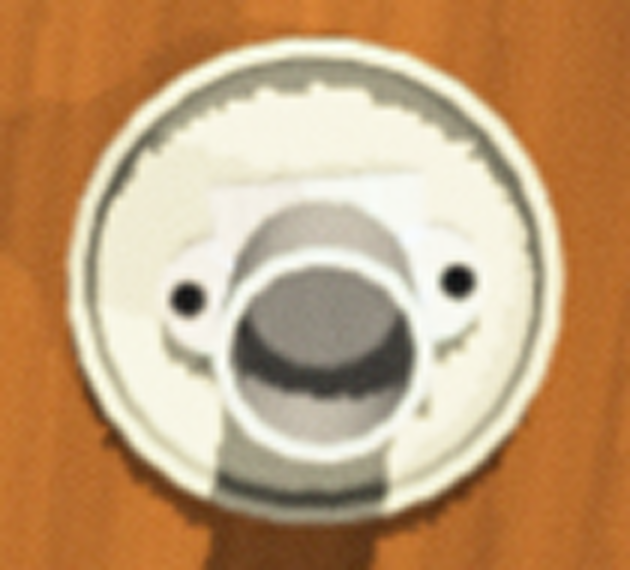

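```bash
python3 - <<'E'
import numpy as np
from h import *
z=np.load("pics/w1.npz")
f=lambda x,y:((x+.5)/6-.5+205,(y+.5)/6-.5+115)
a=onplane(z,f(188,299),12);b=onplane(z,f(458,282),12);print(a,b,(a+b)/2,np.degrees(np.arctan2(*(b-a)[[1,0]])),np.linalg.norm(b-a))
print("tube",onplane(z,f(324,353),74))
print("tray",onplane(z,f(316,280),12),[onplane(z,f(*q),12)[:2].round(1) for q in((70,280),(563,280),(316,37),(316,522))])
E
python3 go.py 471.5 71 120 -80
```

```text
[441.96216626  63.20467746  12.        ] [501.89915715  75.52188892  12.        ] [471.9306617   69.36328319  12.        ] 11.612762637184781 61.18951360735313
tube [471.95344863  70.44979264  74.        ]
tray [470.08750876  71.53731193  12.        ] [array([415. ,  63.9]), array([525.3,  79.3]), array([462.7, 124.8]), array([478.1,  14.1])]
t 2.4 pos [470.5  67.  212.3] yaw -82.04 rpy [-1.577 -0.002 -1.432] F [0.1 0.7 0.1] gap 0.998 q [ 0.    0.28  1.91 -0.    0.95 -0.13]
world delta [  1.    4.  -92.3] dist 92.4
TOOL offset mm [-4.  92.2  2.1] twist -0.036 (twist after the offset)
```

```bash
python3 -m creep '{"offset":[[-0.004,0.03,0.002],[0,0.031,0],[0,0.031,0],[0,0,0]],"twist":[-0.036,0,0,0]}' 0.085 ; python3 go.py 471.3 70.7 36 -80
```

```text
time: 2.9
ee_pos: [471.9, 71.1, 118.4]
tool_rot: [-1.576, -0.002, -1.379]
force: [0.5, 0.4, 0.3]
finger_gap: 0.895
t 2.9 pos [471.9  71.1 118.4] yaw -78.99 rpy [-1.576 -0.002 -1.379] F [0.5 0.4 0.3] gap 0.895 q [ 0.01  0.42  2.02 -0.    0.71 -0.18]
world delta [ -0.6  -0.4 -82.4] dist 82.4
TOOL offset mm [ 0.1 82.4 -0.3] twist 0.018 (twist after the offset)
```

```bash
python3 -m creep '{"offset":[[0,0.022,0],[0,0.022,0],[0,0.02,0],[0,0.012,0],[0,0.006,0],[0,0,0]],"twist":[0,0,0,0,0,0]}' ; python3 go.py 471.3 70.7 36 -80
```

```text
time: 3.65
ee_pos: [475.6, 71.0, 40.0]
tool_rot: [-1.568, -0.004, -1.368]
force: [0.6, 0.6, 0.4]
finger_gap: 0.894
t 3.65 pos [475.6  71.   40. ] yaw -78.37 rpy [-1.568 -0.004 -1.368] F [0.6 0.6 0.4] gap 0.894 q [ 0.01  0.56  2.07 -0.01  0.5  -0.19]
world delta [-4.3 -0.3 -4. ] dist 5.9
TOOL offset mm [-0.6  4.  -4.3] twist 0.028 (twist after the offset)
```

```bash
python3 -m creep '{"offset":[[-0.0006,0.004,-0.0043],[0,0,0]],"twist":[0,0]}' ; python3 go.py 471.3 70.7 36 -80
```

```text
time: 3.9
ee_pos: [471.4, 70.7, 36.7]
tool_rot: [-1.566, -0.004, -1.367]
force: [0.5, 0.3, 0.2]
finger_gap: 0.892
t 3.9 pos [471.4  70.7  36.7] yaw -78.35 rpy [-1.566 -0.004 -1.367] F [0.5 0.3 0.2] gap 0.892 q [ 0.01  0.57  2.08 -0.01  0.48 -0.19]
world delta [-0.1  0.  -0.7] dist 0.7
TOOL offset mm [-0.   0.7 -0.1] twist 0.029 (twist after the offset)
```

Close gently on the tube.

```bash
python3 -m creep '{"offset":[[0,0,0],[0,0,0],[0,0,0],[0,0,0],[0,0,0],[0,0,0],[0,0,0],[0,0,0]],"twist":[0,0,0,0,0,0,0,0]}' 0.03 20; python3 -m creep '{"offset":[[0,0,0],[0,0,0]],"twist":[0,0]}'; python3 go.py 471.3 70.7 150 -80
```

```text
time: 4.9
ee_pos: [471.6, 70.7, 37.2]
tool_rot: [-1.566, -0.004, -1.367]
force: [0.1, -0.5, 0.9]
finger_gap: 0.43
time: 5.15
ee_pos: [471.6, 70.7, 37.2]
tool_rot: [-1.566, -0.004, -1.367]
force: [0.2, -0.1, 1.2]
finger_gap: 0.427
t 5.15 pos [471.6  70.7  37.2] yaw -78.34 rpy [-1.566 -0.004 -1.367] F [ 0.2 -0.1  1.2] gap 0.427 q [ 0.01  0.57  2.08 -0.01  0.49 -0.19]
world delta [ -0.3   0.  112.8] dist 112.8
TOOL offset mm [   0.4 -112.8    0.3] twist 0.029 (twist after the offset)
```

```bash
python3 -m creep '{"offset":[[0,-0.01,0],[0,-0.02,0],[0,-0.025,0],[0,-0.025,0],[0,-0.025,0],[0,-0.02,0],[0,0,0]],"twist":[0,0,0,0,0,0,0]}' ; python3 go.py 490 -280 160 -78.3
```

```text
time: 6.02
ee_pos: [469.7, 71.1, 168.4]
tool_rot: [-1.567, -0.004, -1.367]
force: [-0.3, -0.7, -1.5]
finger_gap: 0.43
t 6.03 pos [469.7  71.1 168.4] yaw -78.34 rpy [-1.567 -0.004 -1.367] F [-0.3 -0.7 -1.5] gap 0.43 q [ 0.01  0.34  1.97 -0.    0.82 -0.19]
world delta [  20.3 -351.1   -8.4] dist 351.8
TOOL offset mm [348.    9.5 -51.1] twist -0.001 (twist after the offset)
```

```bash
python3 -m creep '{"offset":[[0.018,0,-0.003],[0.035,0,-0.005],[0.042,0,-0.006],[0.042,0,-0.006],[0.042,0,-0.006],[0.042,0,-0.006],[0.042,0,-0.006],[0.042,0,-0.006],[0.03,0,-0.004],[0.01,0,-0.002]],"twist":[0,0,0,0,0,0,0,0,0,0]}' ; python3 go.py 490 -280 160 -12
```

```text
time: 7.28
ee_pos: [487.0, -285.7, 160.4]
tool_rot: [-1.576, 0.004, -1.365]
force: [0.9, -0.1, -2.7]
finger_gap: 0.43
t 7.28 pos [ 487.  -285.7  160.4] yaw -78.22 rpy [-1.576  0.004 -1.365] F [ 0.9 -0.1 -2.7] gap 0.43 q [-0.65  0.47  1.77 -0.    0.91 -0.85]
world delta [ 3.   5.7 -0.4] dist 6.5
TOOL offset mm [-5.   0.4  4.1] twist -1.156 (twist after the offset)
```

```bash
python3 -m creep '{"offset":[[-0.005,0,0.004],[0,0,0],[0,0,0],[0,0,0],[0,0,0],[0,0,0],[0,0,0],[0,0,0],[0,0,0]],"twist":[0,-0.16,-0.16,-0.16,-0.16,-0.16,-0.16,-0.16,0]}' ; python3 go.py 490 -280 100 -12
python3 - <<'E'
from workcell import r
import cv2,numpy as np
i=r.camera_info("wrist"); p,d=r.camera("wrist"); cv2.imwrite("pics/w2.png",p[:,:,::-1])
np.savez("pics/w2.npz",p=p,d=d,**{k:np.array(v) for k,v in i.items()})
E
```

```text
time: 8.4
ee_pos: [489.6, -264.9, 157.8]
tool_rot: [-1.564, 0.013, -0.202]
force: [0.3, 0.7, -2.9]
finger_gap: 0.429
t 8.4 pos [ 489.6 -264.9  157.8] yaw -11.57 rpy [-1.564  0.013 -0.202] F [ 0.3  0.7 -2.9] gap 0.429 q [-0.61  0.47  1.78  0.    0.91 -1.98]
world delta [  0.4 -15.1 -57.8] dist 59.8
TOOL offset mm [  4.2  57.7 -15.1] twist 0.007 (twist after the offset)
```

View pics/w2.png

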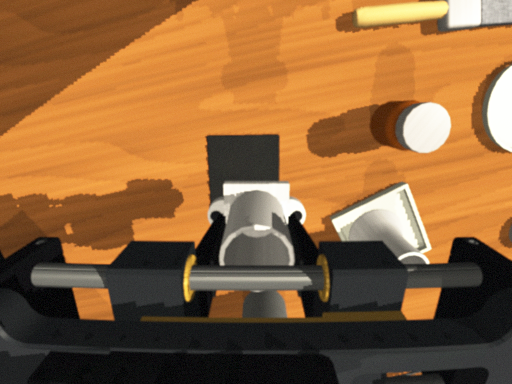

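```bash
python3 -m creep '{"offset":[[0.004,0.02,-0.015],[0,0.03,0],[0,0.025,0],[0,0,0]],"twist":[0,0,0,0]}' ; python3 go.py 490 -280 37.5 -12
```

```text
time: 8.95
ee_pos: [489.3, -281.3, 77.1]
tool_rot: [-1.564, 0.014, -0.213]
force: [0.3, -0.8, -1.6]
finger_gap: 0.428
t 8.95 pos [ 489.3 -281.3   77.1] yaw -12.23 rpy [-1.564  0.014 -0.213] F [ 0.3 -0.8 -1.6] gap 0.428 q [-0.64  0.59  1.83 -0.    0.74 -2.  ]
world delta [  0.7   1.3 -39.6] dist 39.6
TOOL offset mm [ 0.9 39.6  1.2] twist -0.004 (twist after the offset)
```

```bash
python3 -m creep '{"offset":[[0.001,0.015,0.001],[0,0.01,0],[0,0.006,0],[0,0.003,0],[0,0,0]],"twist":[0,0,0,0,0]}' ; python3 go.py 490 -280 37.5 -12
```

```text
time: 9.57
ee_pos: [490.8, -281.2, 41.8]
tool_rot: [-1.565, 0.012, -0.216]
force: [-0.0, -0.6, -1.7]
finger_gap: 0.427
t 9.57 pos [ 490.8 -281.2   41.8] yaw -12.35 rpy [-1.565  0.012 -0.216] F [-0.  -0.6 -1.7] gap 0.427 q [-0.64  0.64  1.85  0.    0.66 -1.99]
world delta [-0.8  1.2 -4.3] dist 4.5
TOOL offset mm [-1.   4.3  0.9] twist -0.006 (twist after the offset)
```

```bash
python3 -m creep '{"offset":[[0,0.002,0],[0,0.0015,0],[0,0,0]],"twist":[0,0,0]}' ; python3 go.py 490 -280 37.5 -12;  python3 -m creep '{"offset":[[0,0.001,0],[0,0,0]],"twist":[0,0]}'
```

```text
time: 9.95
ee_pos: [491.1, -281.3, 38.8]
tool_rot: [-1.566, 0.011, -0.216]
force: [-0.3, -0.4, -1.7]
finger_gap: 0.43
t 9.95 pos [ 491.1 -281.3   38.8] yaw -12.35 rpy [-1.566  0.011 -0.216] F [-0.3 -0.4 -1.7] gap 0.43 q [-0.64  0.65  1.85  0.    0.66 -1.99]
world delta [-1.1  1.3 -1.3] dist 2.2
TOOL offset mm [-1.3  1.3  1. ] twist -0.006 (twist after the offset)
time: 10.2
ee_pos: [491.1, -281.3, 37.9]
tool_rot: [-1.566, 0.011, -0.216]
force: [0.2, 0.3, -2.1]
finger_gap: 0.432
```

```bash
python3 -m creep '{"offset":[[0,0.001,0],[0,0,0]],"twist":[0,0]}';python3 -m creep '{"offset":[[0,0.001,0],[0,0,0]],"twist":[0,0]}'
```

```text
time: 10.45
ee_pos: [491.2, -281.4, 37.6]
tool_rot: [-1.566, 0.011, -0.215]
force: [-0.2, -0.1, -1.9]
finger_gap: 0.43
time: 10.7
ee_pos: [491.2, -281.5, 37.5]
tool_rot: [-1.566, 0.01, -0.215]
force: [0.5, 0.7, -2.3]
finger_gap: 0.429
```

```bash
python3 -m creep '{"offset":[[0,0.002,0],[0,0,0]],"twist":[0,0]}'; python3 -m creep '{"offset":[[0,0.002,0],[0,0,0]],"twist":[0,0]}'
```

```text
time: 10.95
ee_pos: [491.2, -281.5, 36.9]
tool_rot: [-1.567, 0.009, -0.215]
force: [0.1, 0.4, -2.2]
finger_gap: 0.43
time: 11.2
ee_pos: [491.6, -281.6, 36.4]
tool_rot: [-1.568, 0.008, -0.215]
force: [-0.2, -0.6, -2.3]
finger_gap: 0.429
```

```bash
for k in 1; do python3 -m creep '{"offset":[[0,0.003,0],[0,0,0]],"twist":[0,0]}'; done; python3 -c "
from workcell import r
print(r.get_obs()['force'],r.get_obs()['moment'])"
```

```text
time: 11.45
ee_pos: [492.5, -281.8, 35.0]
tool_rot: [-1.568, 0.005, -0.215]
force: [-0.5, 1.4, -2.5]
finger_gap: 0.425
[-0.54173016  1.40915811 -2.47131226] [ 0.02807315  0.02497151 -0.05675634]
```

Run:
```python
from workcell import r
import cv2,numpy as np
for n in ("scene","wrist"):
    i=r.camera_info(n); p,d=r.camera(n)
    np.savez(f"pics/{n}3.npz",p=p,d=d,**{k:np.array(v) for k,v in i.items()})
    if n=="scene": p=cv2.resize(p[180:380,60:270],None,fx=3,fy=3,interpolation=cv2.INTER_CUBIC)
    cv2.imwrite(f"pics/{n}3.png",p[:,:,::-1])
```

```text
(no output)
```

View pics/scene3.png

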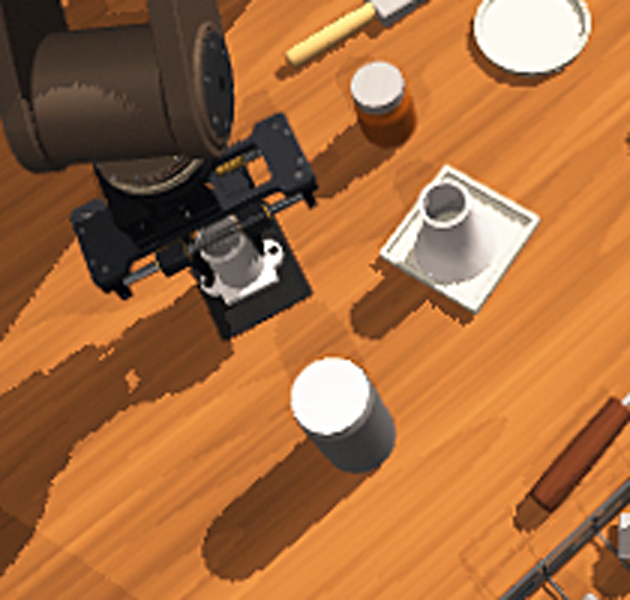

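View pics/wrist3.png

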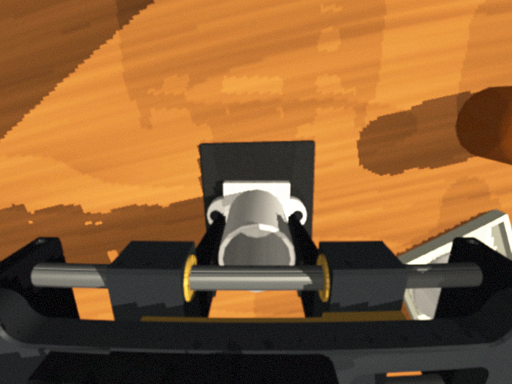

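Run:
```python
import numpy as np
from h import *
z=np.load("pics/wrist3.npz"); X=cloud(z,z["d"])
for n,(a,b,c,d) in dict(flange=(235,250,183,190),flange2=(266,282,184,190),mat=(225,290,150,175),bench=(230,290,60,120),earL=(212,216,210,216)).items():
    Q=X[c:d,a:b].reshape(-1,3); print(n,np.nanmedian(Q,0).round(1),np.nanstd(Q[:,2]).round(1))
```

```text
flange [ 467.2 -287.2   12.8] 0.6
flange2 [ 472.5 -264.9   13. ] 0.7
mat [ 453.9 -273.     4.9] 0.7
bench [ 404.4 -260.5    0.8] 0.7
earL [ 482.5 -312.4   13.7] 0.6
```

Depth puts the flange top 8 mm above the mat, so the stub is resting on it. Release.

```bash
python3 -m creep '{"offset":[[0,0,0],[0,0,0],[0,0,0],[0,0,0]],"twist":[0,0,0,0]}' 0.048; python3 -m creep '{"offset":[[0,0,0],[0,0,0],[0,0,0],[0,0,0]],"twist":[0,0,0,0]}' 0.075; python3 go.py 492 -281 140 -12
```

```text
time: 12.05
ee_pos: [492.2, -281.8, 34.0]
tool_rot: [-1.568, 0.006, -0.215]
force: [-0.5, 0.1, 0.7]
finger_gap: 0.504
time: 12.55
ee_pos: [492.2, -281.9, 34.0]
tool_rot: [-1.568, 0.007, -0.215]
force: [-0.1, -0.2, -0.3]
finger_gap: 0.786
t 12.55 pos [ 492.2 -281.9   34. ] yaw -12.31 rpy [-1.568  0.007 -0.215] F [-0.1 -0.2 -0.3] gap 0.786 q [-0.64  0.65  1.85 -0.    0.64 -1.99]
world delta [ -0.2   0.9 106. ] dist 106.0
TOOL offset mm [  -1.1 -106.     1.1] twist -0.005 (twist after the offset)
```

```bash
python3 -m creep '{"offset":[[0,-0.01,0],[0,-0.02,0],[0,-0.03,0],[0,-0.03,0],[0,-0.03,0],[0,-0.03,0],[0,0,0]],"twist":[0,0,0,0,0,0,0]}'; python3 go.py 560 -127 180 -12
```

```text
time: 13.42
ee_pos: [493.0, -282.4, 192.7]
tool_rot: [-1.569, 0.005, -0.215]
force: [-0.3, -0.4, -0.6]
finger_gap: 0.789
t 13.43 pos [ 493.  -282.4  192.7] yaw -12.31 rpy [-1.569  0.005 -0.215] F [-0.3 -0.4 -0.6] gap 0.789 q [-0.64  0.44  1.72 -0.    0.99 -1.99]
world delta [ 67.  155.4 -12.7] dist 169.7
TOOL offset mm [ 32.4  12.9 166.1] twist -0.005 (twist after the offset)
```

```bash
python3 -m creep '{"offset":[[0.02,0,0.03],[0.02,0,0.045],[0.02,0,0.045],[0.006,0,0.04],[0,0,0.014],[0,0,0]],"twist":[0,0,0,0,0,0]}'; python3 go.py 595 -127 200 -12
```

```text
time: 14.18
ee_pos: [595.5, -122.3, 189.8]
tool_rot: [-1.569, 0.009, -0.217]
force: [-0.4, 0.1, 0.3]
finger_gap: 0.786
t 14.18 pos [ 595.5 -122.3  189.8] yaw -12.41 rpy [-1.569  0.009 -0.217] F [-0.4  0.1  0.3] gap 0.786 q [-0.31  0.5   1.63  0.    1.03 -1.67]
world delta [-0.5 -4.7 10.2] dist 11.3
TOOL offset mm [  0.5 -10.2  -4.7] twist -0.007 (twist after the offset)
```

Run:
```python
from workcell import r
import cv2,numpy as np
from h import *
i=r.camera_info("wrist"); p,d=r.camera("wrist")
np.savez("pics/w4.npz",p=p,d=d,**{k:np.array(v) for k,v in i.items()})
cv2.imwrite("pics/w4.png",p[:,:,::-1])
X=cloud(i,d)
Q=X.reshape(-1,3); Q=Q[(np.abs(Q[:,0]-595)<40)&(np.abs(Q[:,1]+127)<40)&(Q[:,2]>82)&(Q[:,2]<95)]
print(len(Q),cv2.minAreaRect(Q[:,:2].astype(np.float32)),Q.mean(0))
```

```text
472 ((597.5670776367188, -128.9310760498047), (40.076656341552734, 41.81196594238281), 77.6701889038086) [ 597.66878939 -128.89941679   88.49698208]
```

View pics/w4.png

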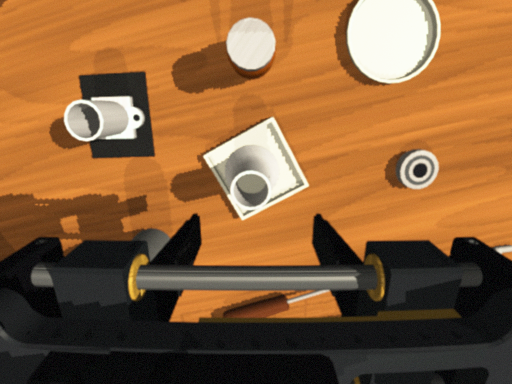

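Run:
```python
from workcell import r
import numpy as np
from h import *
z=np.load("pics/w4.npz"); X=cloud(z,z["d"]).reshape(-1,3)
Q=X[(np.abs(X[:,0]-490)<45)&(np.abs(X[:,1]+281)<45)&(X[:,2]>66)&(X[:,2]<80)]
print("stub wrist",len(Q),cv2.minAreaRect(Q[:,:2].astype(np.float32)),Q.mean(0))
p,d=r.camera("top"); i=r.camera_info("top"); X=cloud(i,d).reshape(-1,3)
cv2.imwrite("pics/top4.png",p[:,:,::-1])
Q=X[(np.abs(X[:,0]-490)<45)&(np.abs(X[:,1]+281)<45)&(X[:,2]>67)&(X[:,2]<80)]
print("stub top",len(Q),cv2.minAreaRect(Q[:,:2].astype(np.float32)) if len(Q) else 0)
```

```text
stub wrist 659 ((491.7760925292969, -281.3355407714844), (41.173858642578125, 41.458255767822266), 65.63188171386719) [ 491.80249288 -281.49886524   72.39620598]
stub top 0 0
```

View pics/top4.png

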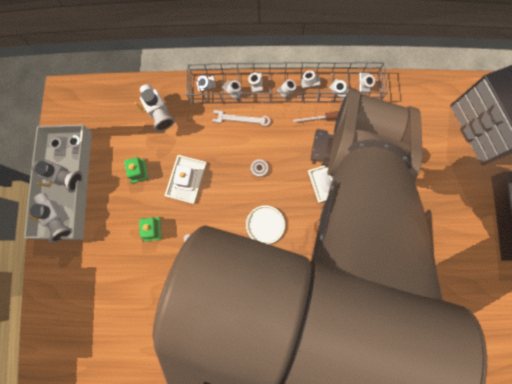

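Wrist camera and robot agree within 0.5 mm on the placed stub at (492,-281), so I'll use the wrist readings: trumpet (597.5,-128.9).

```bash
python3 go.py 597.5 -128.9 110 -12; python3 -m creep '{"offset":[[0.003,0.01,-0.006],[0,0.03,0],[0,0.025,0],[0,0.01,0],[0,0,0]],"twist":[0,0,0,0,0]}'; python3 go.py 597.5 -128.9 48 -12
```

```text
t 14.28 pos [ 595.3 -123.5  190. ] yaw -12.51 rpy [-1.569  0.009 -0.218] F [ 0.1 -0.9  0.3] gap 0.792 q [-0.31  0.49  1.63  0.    1.03 -1.67]
world delta [  2.2  -5.4 -80. ] dist 80.2
TOOL offset mm [ 4.  79.9 -5. ] twist -0.009 (twist after the offset)
time: 14.9
ee_pos: [595.2, -136.3, 111.5]
tool_rot: [-1.569, 0.008, -0.225]
force: [0.1, -0.0, 0.3]
finger_gap: 0.79
t 14.9 pos [ 595.2 -136.3  111.5] yaw -12.87 rpy [-1.569  0.008 -0.225] F [ 0.1 -0.   0.3] gap 0.79 q [-0.33  0.59  1.69  0.    0.87 -1.68]
world delta [  2.3   7.4 -63.5] dist 64.0
TOOL offset mm [ 1.1 63.5  7.6] twist -0.015 (twist after the offset)
```

```bash
python3 -m creep '{"offset":[[0.001,0,0.0076],[0,0,0]],"twist":[-0.01,0]}'; python3 go.py 597.5 -128.9 48 -12
```

```text
time: 15.15
ee_pos: [598.7, -129.2, 112.9]
tool_rot: [-1.569, 0.006, -0.214]
force: [0.1, -0.5, 0.4]
finger_gap: 0.787
t 15.15 pos [ 598.7 -129.2  112.9] yaw -12.29 rpy [-1.569  0.006 -0.214] F [ 0.1 -0.5  0.4] gap 0.787 q [-0.32  0.59  1.69  0.    0.87 -1.68]
world delta [ -1.2   0.3 -64.9] dist 64.9
TOOL offset mm [-0.8 64.9 -0. ] twist -0.005 (twist after the offset)
```

```bash
python3 -m creep '{"offset":[[-0.001,0.02,0],[-0.001,0.02,0],[-0.001,0.013,0],[0,0.007,0],[0,0,0],[0,0,0]],"twist":[0,0,0,0,0,0]}'; python3 go.py 597.5 -128.9 48 -12
```

```text
time: 15.9
ee_pos: [597.6, -128.2, 54.9]
tool_rot: [-1.57, -0.001, -0.213]
force: [0.3, -0.7, -0.4]
finger_gap: 0.792
t 15.9 pos [ 597.6 -128.2   54.9] yaw -12.18 rpy [-1.57e+00 -1.00e-03 -2.13e-01] F [ 0.3 -0.7 -0.4] gap 0.792 q [-0.32  0.66  1.74  0.    0.74 -1.68]
world delta [-0.1 -0.7 -6.9] dist 7.0
TOOL offset mm [ 0.   6.9 -0.7] twist -0.003 (twist after the offset)
```

```bash
python3 -m creep '{"offset":[[0,0.0065,-0.0007],[0,0,0],[0,0,0]],"twist":[0,0,0]}'; python3 -m creep '{"offset":[[0,0,0],[0,0,0],[0,0,0],[0,0,0],[0,0,0],[0,0,0],[0,0,0],[0,0,0]],"twist":[0,0,0,0,0,0,0,0]}' 0.03 20; python3 go.py 597.5 -128.9 170 -12
```

```text
time: 16.27
ee_pos: [597.9, -129.1, 48.8]
tool_rot: [-1.57, -0.002, -0.213]
force: [0.4, -0.9, -0.0]
finger_gap: 0.787
time: 17.27
ee_pos: [597.9, -129.1, 49.0]
tool_rot: [-1.57, -0.002, -0.213]
force: [-1.1, 0.5, 1.3]
finger_gap: 0.435
t 17.27 pos [ 597.9 -129.1   49. ] yaw -12.19 rpy [-1.57  -0.002 -0.213] F [-1.1  0.5  1.3] gap 0.435 q [-0.32  0.67  1.74  0.    0.73 -1.68]
world delta [ -0.4   0.2 121. ] dist 121.0
TOOL offset mm [  -0.2 -121.     0.2] twist -0.003 (twist after the offset)
```

```bash
python3 -m creep '{"offset":[[0,-0.01,0],[0,-0.02,0],[0,-0.03,0],[0,-0.03,0],[0,-0.02,0],[0,-0.005,0],[0,0,0]],"twist":[0,0,0,0,0,0,0]}'; python3 go.py 470.2 69.4 165 -12
```

```text
time: 18.15
ee_pos: [597.0, -128.9, 169.6]
tool_rot: [-1.57, -0.001, -0.213]
force: [-0.3, 0.4, -0.9]
finger_gap: 0.434
t 18.15 pos [ 597.  -128.9  169.6] yaw -12.19 rpy [-1.57e+00 -1.00e-03 -2.13e-01] F [-0.3  0.4 -0.9] gap 0.434 q [-0.32  0.52  1.65  0.    0.98 -1.68]
world delta [-126.8  198.3   -4.6] dist 235.4
TOOL offset mm [-165.8    4.5  167.1] twist -0.003 (twist after the offset)
```

```bash
python3 -m creep '{"offset":[[-0.012,0,0.012],[-0.025,0,0.025],[-0.03,0,0.03],[-0.03,0,0.03],[-0.03,0,0.03],[-0.025,0,0.026],[-0.012,0,0.012],[0,0,0],[0,0,0]],"twist":[0,0,0,0,0,0,0,0,0]}'; python3 go.py 470.2 69.4 165 -12
```

```text
time: 19.27
ee_pos: [460.5, 76.4, 164.1]
tool_rot: [-1.571, 0.01, -0.212]
force: [-0.4, 0.3, -1.7]
finger_gap: 0.44
t 19.27 pos [460.5  76.4 164.1] yaw -12.16 rpy [-1.571  0.01  -0.212] F [-0.4  0.3 -1.7] gap 0.44 q [ 0.02  0.34  1.99  0.    0.82 -1.34]
world delta [ 9.7 -7.   0.9] dist 12.0
TOOL offset mm [10.9 -1.  -4.8] twist -0.003 (twist after the offset)
```

```bash
python3 -m creep '{"offset":[[0.011,0,-0.005],[0,0.02,0],[0,0.02,0],[0,0,0]],"twist":[0,0,0,0]}'; python3 go.py 470.2 69.4 100 -12
python3 - <<'E'
import numpy as np
from h import *
z=np.load("pics/w4.npz")
P=np.array([onplane(z,q,12)[:2] for q in [(349,40),(440,35),(392,83),(362,72)]])
print(P)
X=cloud(z,z["d"]).reshape(-1,3)
Q=X[(np.hypot(X[:,0]-470,X[:,1]-69)<70)&(X[:,2]>10)&(X[:,2]<15)][:,:2]
# fit circle radius 54 (mid rim)
from scipy.optimize import least_squares
print(len(Q),least_squares(lambda c:np.hypot(*(Q-c).T)-54,[470,69],loss="soft_l1").x)
z=np.load("pics/w1.npz")
X=cloud(z,z["d"]).reshape(-1,3)
Q=X[(np.hypot(X[:,0]-470,X[:,1]-69)<70)&(np.hypot(X[:,0]-470,X[:,1]-69)>45)&(X[:,2]>10)&(X[:,2]<15)][:,:2]
print(len(Q),least_squares(lambda c:np.hypot(*(Q-c).T)-54,[470,69],loss="soft_l1").x)
E
```

```text
time: 19.77
ee_pos: [474.4, 65.1, 122.9]
tool_rot: [-1.571, 0.008, -0.216]
force: [0.0, 0.3, -1.5]
finger_gap: 0.434
t 19.77 pos [474.4  65.1 122.9] yaw -12.39 rpy [-1.571  0.008 -0.216] F [ 0.   0.3 -1.5] gap 0.434 q [-0.    0.42  2.01  0.    0.72 -1.36]
world delta [ -4.2   4.3 -22.9] dist 23.6
TOOL offset mm [-4.8 22.9  3.3] twist -0.007 (twist after the offset)
[[467.56102161  15.66399934]
 [482.02182506 124.07908481]
 [525.2941066   60.47683239]
 [505.66092901  25.93999104]]
818 [469.49963285  68.51836351]
804 [470.28138202  69.30027555]
```

```bash
python3 -m creep '{"offset":[[-0.0045,0.005,0.0035],[0,0.02,0],[0,0.02,0],[0,0.012,0],[0,0,0],[0,0,0]],"twist":[0,0,0,0,0,0]}'; python3 go.py 470 69.1 50 -12
```

```text
time: 20.52
ee_pos: [472.8, 69.1, 67.0]
tool_rot: [-1.569, 0.002, -0.218]
force: [0.2, 0.6, -1.7]
finger_gap: 0.436
t 20.52 pos [472.8  69.1  67. ] yaw -12.48 rpy [-1.569  0.002 -0.218] F [ 0.2  0.6 -1.7] gap 0.436 q [ 0.01  0.51  2.06  0.    0.57 -1.35]
world delta [ -2.8   0.  -17. ] dist 17.2
TOOL offset mm [-2.7 17.  -0.6] twist -0.008 (twist after the offset)
```

```bash
python3 -m creep '{"offset":[[-0.0027,0.006,-0.0006],[-0.001,0.006,0],[0,0.002,0],[0,0,0],[0,0,0]],"twist":[0,0,0,0,0]}'; python3 go.py 470 69.1 49 -12
```

```text
time: 21.15
ee_pos: [469.3, 69.4, 53.0]
tool_rot: [-1.569, 0.001, -0.218]
force: [-0.1, -0.8, -1.8]
finger_gap: 0.438
t 21.15 pos [469.3  69.4  53. ] yaw -12.48 rpy [-1.569e+00  1.000e-03 -2.180e-01] F [-0.1 -0.8 -1.8] gap 0.438 q [ 0.01  0.54  2.08  0.    0.53 -1.35]
world delta [ 0.7 -0.3 -4. ] dist 4.1
TOOL offset mm [ 0.8  4.  -0.2] twist -0.008 (twist after the offset)
```

```bash
python3 -m creep '{"offset":[[0.0005,0.002,0],[0,0,0]],"twist":[0,0]}'; python3 -m creep '{"offset":[[0,0.002,0],[0,0,0]],"twist":[0,0]}';python3 -m creep '{"offset":[[0,0.001,0],[0,0,0]],"twist":[0,0]}'
```

```text
time: 21.4
ee_pos: [469.9, 69.3, 51.0]
tool_rot: [-1.569, 0.0, -0.218]
force: [-0.5, -0.2, -1.4]
finger_gap: 0.436
time: 21.65
ee_pos: [470.1, 69.3, 49.0]
tool_rot: [-1.569, 0.0, -0.218]
force: [1.0, -0.5, -0.5]
finger_gap: 0.435
time: 21.9
ee_pos: [470.1, 69.4, 49.0]
tool_rot: [-1.569, -0.001, -0.217]
force: [0.7, -0.8, -1.1]
finger_gap: 0.438
```

Stopped at exactly the pick height (49.0), so the trumpet is on the tray floor. Release.

```bash
python3 -m creep '{"offset":[[0,0,0],[0,0,0],[0,0,0],[0,0,0]],"twist":[0,0,0,0]}' 0.048; python3 -m creep '{"offset":[[0,0,0],[0,0,0],[0,0,0],[0,0,0]],"twist":[0,0,0,0]}' 0.07;  python3 -m creep '{"offset":[[0,-0.005,0],[0,-0.02,0],[0,-0.03,0],[0,-0.03,0],[0,-0.03,0],[0,-0.02,0],[0,-0.005,0],[0,0,0]],"twist":[0,0,0,0,0,0,0,0]}'; python3 go.py 609 305 190 -12
python3 - <<'E'
from workcell import r
import cv2,numpy as np
from h import *
i=r.camera_info("wrist"); p,d=r.camera("wrist")
np.savez("pics/w5.npz",p=p,d=d,**{k:np.array(v) for k,v in i.items()})
cv2.imwrite("pics/w5.png",p[:,:,::-1])
X=cloud(i,d)
Q=X.reshape(-1,3); Q=Q[(np.hypot(Q[:,0]-470,Q[:,1]-69)<35)&(Q[:,2]>82)&(Q[:,2]<95)]
print(len(Q),cv2.minAreaRect(Q[:,:2].astype(np.float32)),Q.mean(0))
E
```

```text
time: 22.4
ee_pos: [470.2, 69.4, 48.8]
tool_rot: [-1.569, -0.001, -0.217]
force: [-0.8, 1.0, 0.1]
finger_gap: 0.506
time: 22.9
ee_pos: [470.2, 69.4, 48.8]
tool_rot: [-1.569, -0.001, -0.217]
force: [1.0, 0.6, -0.5]
finger_gap: 0.73
time: 23.9
ee_pos: [469.3, 69.1, 194.5]
tool_rot: [-1.569, -0.001, -0.217]
force: [-0.6, 0.4, -0.5]
finger_gap: 0.738
t 23.9 pos [469.3  69.1 194.5] yaw -12.46 rpy [-1.569e+00 -1.000e-03 -2.170e-01] F [-0.6  0.4 -0.5] gap 0.738 q [ 0.01  0.3   1.94  0.    0.9  -1.35]
world delta [139.7 235.9  -4.5] dist 274.2
TOOL offset mm [ 85.5   5.1 260.5] twist -0.008 (twist after the offset)
457 ((469.3746337890625, 69.43643188476562), (41.2996711730957, 41.26296615600586), 70.8157730102539) [469.37090988  69.47660105  88.4595487 ]
```

View pics/w5.png

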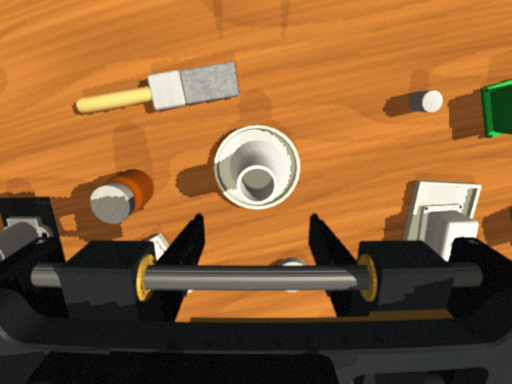

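The trumpet stands upright at (469.4,69.4) in the round tray. Now to the bowl.

```bash
python3 -m creep '{"offset":[[0.008,0,0.025],[0.014,0,0.045],[0.015,0,0.045],[0.015,0,0.045],[0.015,0,0.045],[0.012,0,0.04],[0.006,0,0.015],[0,0,0]],"twist":[0,0,0,0,0,0,0,0]}'; python3 -m creep '{"offset":[[0,0,0],[0,0,0],[0,0,0],[0,0,0],[0,0,0],[0,0,0],[0,0,0],[0,0,0],[0,0,0],[0,0,0]],"twist":[0.16,0.17,0.17,0.17,0.17,0.17,0.17,0.17,0.17,0.06]}'; python3 -m creep '{"offset":[[0,0,0],[0,0,0]],"twist":[0,0]}';python3 go.py 609.5 304.6 190 -103
```

```text
time: 24.95
ee_pos: [610.2, 311.2, 182.9]
tool_rot: [-1.576, 0.013, -0.219]
force: [-0.1, -0.2, -1.0]
finger_gap: 0.736
time: 26.2
ee_pos: [604.3, 301.1, 175.4]
tool_rot: [-1.594, -0.016, -1.857]
force: [-0.3, 0.1, -0.4]
finger_gap: 0.735
time: 26.45
ee_pos: [603.6, 299.7, 174.6]
tool_rot: [-1.596, -0.017, -1.856]
force: [-0.3, 0.5, -0.2]
finger_gap: 0.737
t 26.45 pos [603.6 299.7 174.6] yaw -106.36 rpy [-1.596 -0.017 -1.856] F [-0.3  0.5 -0.2] gap 0.737 q [0.36 0.61 1.45 0.   1.11 0.65]
world delta [ 5.9  4.9 15.4] dist 17.2
TOOL offset mm [ -6.1 -15.6   3.9] twist -0.059 (twist after the offset)
```

```bash
python3 -m creep '{"offset":[[0,0,0],[0,0,0],[0,0,0],[0,0,0]],"twist":[0,0,0,0]}';python3 go.py 609.5 304.6 190 -103; python3 -m creep '{"offset":[[-0.006,-0.015,0.004],[0,0,0]],"twist":[-0.059,0]}';python3 go.py 609.5 304.6 190 -103
```

```text
time: 26.95
ee_pos: [603.4, 299.4, 174.4]
tool_rot: [-1.596, -0.017, -1.855]
force: [0.1, -0.8, 0.4]
finger_gap: 0.734
t 26.95 pos [603.4 299.4 174.4] yaw -106.26 rpy [-1.596 -0.017 -1.855] F [ 0.1 -0.8  0.4] gap 0.734 q [0.36 0.61 1.45 0.   1.11 0.65]
world delta [ 6.1  5.2 15.6] dist 17.5
TOOL offset mm [ -6.5 -15.8   4. ] twist -0.057 (twist after the offset)
time: 27.2
ee_pos: [609.4, 304.2, 189.3]
tool_rot: [-1.597, -0.016, -1.794]
force: [0.2, -0.3, 0.2]
finger_gap: 0.735
t 27.2 pos [609.4 304.2 189.3] yaw -102.81 rpy [-1.597 -0.016 -1.794] F [ 0.2 -0.3  0.2] gap 0.735 q [0.37 0.61 1.41 0.   1.15 0.59]
world delta [0.1 0.4 0.7] dist 0.8
TOOL offset mm [-0.4 -0.7  0. ] twist 0.003 (twist after the offset)
```

```bash
cat > snap.py <<'E'
import sys
from workcell import r
import cv2,numpy as np
def snap(n,f):
    i=r.camera_info(n); p,d=r.camera(n)
    np.savez(f"pics/{f}.npz",p=p,d=d,**{k:np.array(v) for k,v in i.items()})
    cv2.imwrite(f"pics/{f}.png",p[:,:,::-1]); return i,p,d
if __name__=="__main__": snap(sys.argv[1],sys.argv[2])
E
python3 snap.py wrist w6
python3 - <<'E'
import numpy as np
from h import *
z=np.load("pics/w6.npz");p=z["p"]
X=cloud(z,z["d"]).reshape(-1,3)
Q=X[(np.hypot(X[:,0]-609,X[:,1]-305)<45)&(X[:,2]>50)&(X[:,2]<62)]
print(len(Q),cv2.minAreaRect(Q[:,:2].astype(np.float32)),Q.mean(0))
Q=X[(np.abs(X[:,0]-609)<90)&(np.abs(X[:,1]-305)<90)&(X[:,2]>9)&(X[:,2]<15)]
print(len(Q),cv2.minAreaRect(Q[:,:2].astype(np.float32)),Q.mean(0))
cv2.imwrite("pics/w6c.png",cv2.resize(p[90:230,190:340][:,:,::-1],None,fx=4.2,fy=4.2,interpolation=cv2.INTER_CUBIC))
E
```

```text
1732 ((610.1513671875, 305.7673034667969), (44.282779693603516, 55.64860534667969), 79.32972717285156) [611.00427664 307.5431438   56.58739907]
1699 ((609.5415649414062, 305.881103515625), (90.61444091796875, 130.18653869628906), 74.65029907226562) [611.72565264 310.54312889  12.61740904]
```

View pics/w6.png

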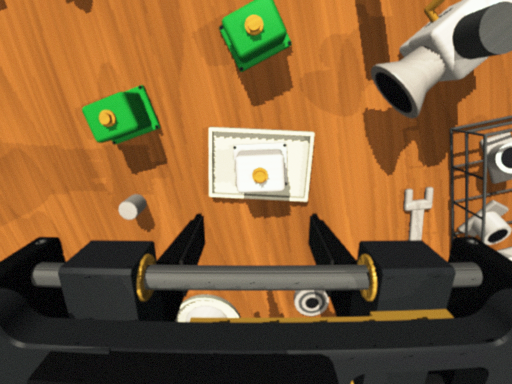

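View pics/w6c.png

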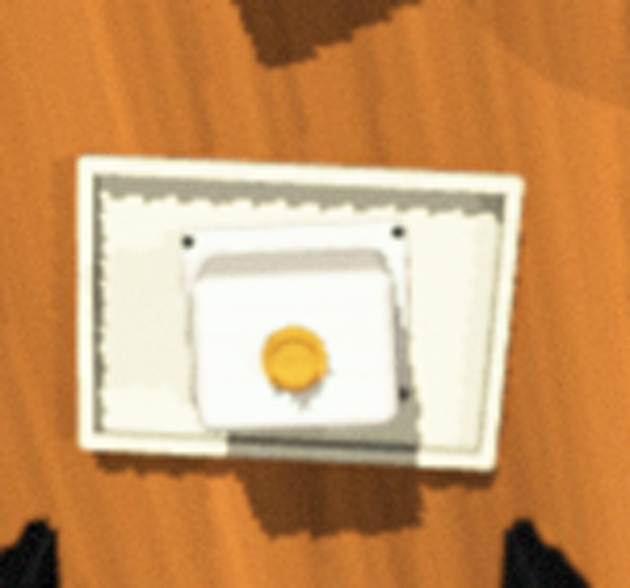

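I had misread the axes: the tray's long axis is at −15° and the bowl's long side is at about −11°, so gripping across the 44 mm needs yaw about −10.7°. I'll turn back.

```bash
python3 -m creep '{"offset":[[0,0,0],[0,0,0],[0,0,0],[0,0,0],[0,0,0],[0,0,0],[0,0,0],[0,0,0],[0,0,0],[0,0,0]],"twist":[-0.16,-0.17,-0.17,-0.17,-0.17,-0.17,-0.17,-0.17,-0.17,-0.09]}'; python3 -m creep '{"offset":[[0,0,0],[0,0,0],[0,0,0]],"twist":[0,0,0]}';python3 go.py 610 305.3 190 -10.7
```

```text
time: 28.5
ee_pos: [604.1, 301.4, 180.4]
tool_rot: [-1.591, 0.038, -0.146]
force: [0.4, 0.3, 1.1]
finger_gap: 0.736
time: 28.88
ee_pos: [603.3, 301.0, 179.1]
tool_rot: [-1.592, 0.04, -0.152]
force: [-0.6, 0.4, -0.2]
finger_gap: 0.733
t 28.88 pos [603.3 301.  179.1] yaw -8.7 rpy [-1.592  0.04  -0.152] F [-0.6  0.4 -0.2] gap 0.733 q [ 0.36  0.61  1.43  0.    1.14 -1.06]
world delta [ 6.7  4.3 10.9] dist 13.4
TOOL offset mm [  5.5 -11.2   5. ] twist 0.035 (twist after the offset)
```

```bash
cat >> go.py <<'E'
    yv=R[:,1]; rad=np.array([p[0],p[1]])/np.hypot(p[0],p[1])
    print("lean mrad radial",round(1000*float(yv[:2]@rad),1),"tangential",round(1000*float(yv[:2]@np.array([-rad[1],rad[0]])),1))
E
python3 go.py 610 305.3 140 -10.7
python3 -m creep '{"offset":[[0.0065,0.01,0.004],[0,0.02,0],[0,0.02,0],[0,0.005,0],[0,0.003,0],[0,0,0]],"twist":[0.035,0,0,0,0,0]}'; python3 go.py 610 305.3 90 -10.7
```

```text
t 28.88 pos [603.3 301.  179.1] yaw -8.7 rpy [-1.592  0.04  -0.152] F [-0.6  0.4 -0.2] gap 0.733 q [ 0.36  0.61  1.43  0.    1.14 -1.06]
world delta [  6.7   4.3 -39.1] dist 39.9
TOOL offset mm [ 7.5 38.8  6. ] twist 0.035 (twist after the offset)
lean mrad radial -44.6 tangential 5.7
time: 29.62
ee_pos: [609.6, 303.8, 117.6]
tool_rot: [-1.593, 0.038, -0.197]
force: [-0.7, -0.2, -0.1]
finger_gap: 0.74
t 29.62 pos [609.6 303.8 117.6] yaw -11.3 rpy [-1.593  0.038 -0.197] F [-0.7 -0.2 -0.1] gap 0.74 q [ 0.36  0.68  1.47  0.    1.03 -1.01]
world delta [  0.4   1.5 -27.6] dist 27.6
TOOL offset mm [ 1.2 27.5  2.1] twist -0.011 (twist after the offset)
lean mrad radial -43.9 tangential 5.7
```

```bash
python3 -m creep '{"offset":[[0,0.001,0],[0,-0.001,0],[0,0.001,0],[0,-0.001,0],[0,0.001,0],[0,-0.001,0],[0,0.001,0],[0,-0.001,0],[0,0.001,0],[0,-0.001,0]],"twist":[0,0,0,0,0,0,0,0,0,0]}'; python3 go.py 610 305.3 90 -10.7
```

```text
time: 30.88
ee_pos: [610.1, 304.0, 119.1]
tool_rot: [-1.592, 0.036, -0.198]
force: [0.1, -0.0, -0.4]
finger_gap: 0.732
t 30.88 pos [610.1 304.  119.1] yaw -11.32 rpy [-1.592  0.036 -0.198] F [ 0.1 -0.  -0.4] gap 0.732 q [ 0.36  0.68  1.47  0.    1.03 -1.01]
world delta [ -0.1   1.3 -29.1] dist 29.1
TOOL offset mm [ 0.7 29.1  1.8] twist -0.011 (twist after the offset)
lean mrad radial -41.7 tangential 5.5
```

```bash
python3 go.py 530 190 120 -10.7; python3 -m creep '{"offset":[[-0.02,0,-0.035],[-0.02,0,-0.035],[-0.015,0,-0.03],[0,0,-0.01],[0,0.02,0],[0,0.025,0],[0,0.02,0],[0,0.01,0],[0,0,0]],"twist":[0,0,0,0,0,0,0,0,0]}';  python3 go.py 530 190 40 -10.7
```

```text
t 30.88 pos [610.1 304.  119.1] yaw -11.32 rpy [-1.592  0.036 -0.198] F [ 0.1 -0.  -0.4] gap 0.732 q [ 0.36  0.68  1.47  0.    1.03 -1.01]
world delta [ -80.1 -114.     0.9] dist 139.4
TOOL offset mm [ -56.2    3.8 -127.5] twist -0.011 (twist after the offset)
lean mrad radial -41.7 tangential 5.5
time: 32.0
ee_pos: [534.9, 205.4, 47.6]
tool_rot: [-1.589, 0.03, -0.197]
force: [-0.4, -0.1, -0.0]
finger_gap: 0.736
t 32.0 pos [534.9 205.4  47.6] yaw -11.31 rpy [-1.589  0.03  -0.197] F [-0.4 -0.1 -0. ] gap 0.736 q [ 0.25  0.65  1.81 -0.    0.72 -1.12]
world delta [ -4.9 -15.4  -7.6] dist 17.8
TOOL offset mm [ -1.5   7.9 -15.9] twist -0.011 (twist after the offset)
lean mrad radial -35.1 tangential 1.0
```

```bash
for k in 1 2; do python3 -m creep '{"offset":[[0,0.002,0],[0,-0.001,0],[0,0.002,0],[0,-0.001,0],[0,0.002,0],[0,-0.001,0],[0,0.002,0],[0,-0.001,0],[0,0.002,0],[0,-0.001,0]],"twist":[0,0,0,0,0,0,0,0,0,0]}'; done; python3 go.py 530 190 40 -10.7
```

```text
time: 33.25
ee_pos: [535.8, 205.8, 44.2]
tool_rot: [-1.587, 0.028, -0.197]
force: [-0.3, 0.2, -0.2]
finger_gap: 0.733
time: 34.5
ee_pos: [535.7, 205.7, 38.8]
tool_rot: [-1.587, 0.027, -0.197]
force: [-0.1, 0.6, -0.0]
finger_gap: 0.735
t 34.5 pos [535.7 205.7  38.8] yaw -11.29 rpy [-1.587  0.027 -0.197] F [-0.1  0.6 -0. ] gap 0.735 q [ 0.25  0.66  1.82 -0.    0.7  -1.12]
world delta [ -5.7 -15.7   1.2] dist 16.7
TOOL offset mm [ -2.5  -0.8 -16.5] twist -0.01 (twist after the offset)
lean mrad radial -32.1 tangential 0.6
```

```bash
python3 -m creep '{"offset":[[0,-0.03,0],[0,-0.04,0],[0,-0.03,0],[0,0.03,0],[0,0.04,0],[0,0.03,0],[0,0,0]],"twist":[0,0,0,0,0,0,0]}'; python3 go.py 530 190 140 -10.7
```

```text
time: 35.38
ee_pos: [536.6, 206.0, 41.1]
tool_rot: [-1.586, 0.025, -0.197]
force: [0.4, -0.2, -0.1]
finger_gap: 0.738
t 35.38 pos [536.6 206.   41.1] yaw -11.29 rpy [-1.586  0.025 -0.197] F [ 0.4 -0.2 -0.1] gap 0.738 q [ 0.25  0.66  1.82 -0.    0.7  -1.12]
world delta [ -6.6 -16.   98.9] dist 100.3
TOOL offset mm [ -5.8 -98.5 -18.4] twist -0.01 (twist after the offset)
lean mrad radial -29.0 tangential 0.3
```

```bash
python3 -m creep '{"offset":[[0,0,0],[0,0,0],[0,0,0],[0,0,0],[0,0,0],[0,0,0],[0,0,0],[0,0,0],[0,0,0],[0,0,0]],"twist":[0.1,-0.1,0.1,-0.1,0.1,-0.1,0.1,-0.1,0.1,-0.1]}'; python3 go.py 530 190 140 -10.7
```

```text
time: 36.62
ee_pos: [542.4, 207.7, 56.2]
tool_rot: [-1.579, 0.011, -0.198]
force: [-0.5, 1.1, -0.4]
finger_gap: 0.737
t 36.62 pos [542.4 207.7  56.2] yaw -11.36 rpy [-1.579  0.011 -0.198] F [-0.5  1.1 -0.4] gap 0.737 q [ 0.25  0.63  1.8  -0.    0.72 -1.12]
world delta [-12.4 -17.7  83.8] dist 86.5
TOOL offset mm [ -9.5 -83.5 -20.5] twist -0.012 (twist after the offset)
lean mrad radial -13.5 tangential -1.5
```

Alternating twists low down take out the lean, so I'll do one more round.

```bash
python3 -m creep '{"offset":[[0,0.015,0],[0,0,0],[0,0,0],[0,0,0],[0,0,0],[0,0,0],[0,0,0],[0,0,0],[0,0,0],[0,0,0]],"twist":[0,-0.1,0.1,-0.1,0.1,-0.1,0.1,-0.1,0.1,0]}'; python3 go.py 610 305.3 110 -10.7
```

```text
time: 37.88
ee_pos: [543.1, 207.9, 40.4]
tool_rot: [-1.578, 0.009, -0.218]
force: [-0.9, 0.0, -0.3]
finger_gap: 0.738
t 37.88 pos [543.1 207.9  40.4] yaw -12.47 rpy [-1.578  0.009 -0.218] F [-0.9  0.  -0.3] gap 0.738 q [ 0.25  0.66  1.81 -0.    0.68 -1.1 ]
world delta [66.9 97.4 69.6] dist 137.2
TOOL offset mm [ 43.7 -70.9 109.1] twist -0.031 (twist after the offset)
lean mrad radial -11.4 tangential -1.6
```

```bash
python3 -m creep '{"offset":[[0,-0.03,0],[0.005,-0.035,0.015],[0.013,0,0.03],[0.013,0,0.03],[0.01,0,0.025],[0,0,0.008],[0,0,0],[0,0,0]],"twist":[0,0,0,0,0,0,-0.03,0]}'; python3 go.py 610 305.3 90 -10.7
```

```text
time: 38.88
ee_pos: [607.4, 306.4, 105.1]
tool_rot: [-1.579, 0.011, -0.18]
force: [-0.4, 0.0, 0.5]
finger_gap: 0.737
t 38.88 pos [607.4 306.4 105.1] yaw -10.3 rpy [-1.579  0.011 -0.18 ] F [-0.4  0.   0.5] gap 0.737 q [ 0.37  0.69  1.51 -0.    0.96 -1.02]
world delta [  2.6  -1.1 -15.1] dist 15.4
TOOL offset mm [ 2.9 15.1 -0.5] twist 0.007 (twist after the offset)
lean mrad radial -13.7 tangential -0.2
```

```bash
python3 snap.py wrist w7
python3 - <<'E'
import numpy as np
from h import *
z=np.load("pics/w7.npz");p=z["p"]
X=cloud(z,z["d"]).reshape(-1,3)
Q=X[(np.hypot(X[:,0]-609,X[:,1]-305)<45)&(X[:,2]>50)&(X[:,2]<61)]
print(len(Q),cv2.minAreaRect(Q[:,:2].astype(np.float32)),Q.mean(0))
Q=X[(np.abs(X[:,0]-609)<90)&(np.abs(X[:,1]-305)<90)&(X[:,2]>9)&(X[:,2]<15)]
print(len(Q),cv2.minAreaRect(Q[:,:2].astype(np.float32)),Q.mean(0))
E
python3 go.py 610 305.3 90 -10.7
```

```text
2958 ((609.240478515625, 306.2137756347656), (44.03371047973633, 54.459144592285156), 80.8352279663086) [607.34634615 306.72165396  56.50392675]
2717 ((609.599365234375, 306.55804443359375), (90.50389862060547, 131.06971740722656), 74.6697998046875) [601.7248513  308.22818517  12.59472374]
t 38.92 pos [607.4 306.3 105.1] yaw -10.34 rpy [-1.579  0.011 -0.181] F [-1.   0.5 -0.7] gap 0.733 q [ 0.37  0.69  1.51 -0.    0.96 -1.02]
world delta [  2.6  -1.  -15.1] dist 15.4
TOOL offset mm [ 2.9 15.1 -0.4] twist 0.006 (twist after the offset)
lean mrad radial -13.7 tangential -0.1
```

View pics/w7.png

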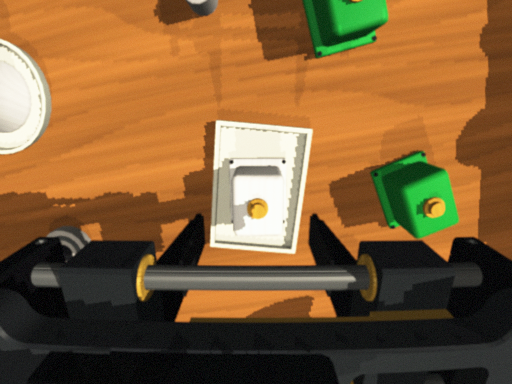

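```bash
python3 -m creep '{"offset":[[0.0026,0.015,-0.001],[0,0.02,0],[0,0.02,0],[0,0.012,0],[0,0,0],[0,0,0]],"twist":[0,0,0,0,0,0]}' 0.065; python3 go.py 610 305.9 21.5 -10
```

```text
time: 39.67
ee_pos: [608.7, 301.7, 33.9]
tool_rot: [-1.58, 0.012, -0.183]
force: [1.1, 0.6, -0.4]
finger_gap: 0.683
t 39.67 pos [608.7 301.7  33.9] yaw -10.47 rpy [-1.58   0.012 -0.183] F [ 1.1  0.6 -0.4] gap 0.683 q [ 0.36  0.77  1.55 -0.    0.84 -1.02]
world delta [  1.3   4.2 -12.4] dist 13.1
TOOL offset mm [ 0.6 12.3  4.5] twist -0.008 (twist after the offset)
lean mrad radial -14.9 tangential -0.3
```

```bash
python3 -m creep '{"offset":[[0.0005,0,0.0043],[0,0.006,0],[0,0.005,0],[0,0,0],[0,0,0]],"twist":[-0.008,0,0,0,0]}'; python3 go.py 610 305.9 21.5 -10
```

```text
time: 40.3
ee_pos: [610.5, 306.5, 23.5]
tool_rot: [-1.579, 0.01, -0.174]
force: [0.5, 0.9, -0.2]
finger_gap: 0.684
t 40.3 pos [610.5 306.5  23.5] yaw -9.96 rpy [-1.579  0.01  -0.174] F [ 0.5  0.9 -0.2] gap 0.684 q [ 0.37  0.79  1.55 -0.    0.82 -1.03]
world delta [-0.5 -0.6 -2. ] dist 2.2
TOOL offset mm [-0.4  2.  -0.6] twist 0.001 (twist after the offset)
lean mrad radial -12.6 tangential -0.4
```

Well placed; close across the 44 mm, then lift.

```bash
python3 -m creep '{"offset":[[0,0.001,-0.0005],[0,0,0],[0,0,0],[0,0,0],[0,0,0],[0,0,0],[0,0,0],[0,0,0]],"twist":[0,0,0,0,0,0,0,0]}' 0.03 22; python3 go.py 610 305.9 21.5 -10; python3 -m creep '{"offset":[[0,-0.005,0],[0,-0.01,0],[0,-0.025,0],[0,-0.03,0],[0,-0.03,0],[0,-0.01,0],[0,0,0],[0,0,0]],"twist":[0,0,0,0,0,0,0,0]}'; python3 go.py 596.5 -122.9 120 17.2
```

```text
time: 41.3
ee_pos: [610.5, 305.9, 22.7]
tool_rot: [-1.578, 0.01, -0.174]
force: [-0.0, 0.3, -0.5]
finger_gap: 0.463
t 41.3 pos [610.5 305.9  22.7] yaw -9.98 rpy [-1.578  0.01  -0.174] F [-0.   0.3 -0.5] gap 0.463 q [ 0.37  0.79  1.55 -0.    0.82 -1.03]
world delta [-0.5 -0.  -1.2] dist 1.3
TOOL offset mm [-0.5  1.2 -0.1] twist 0.0 (twist after the offset)
lean mrad radial -12.2 tangential -0.4
time: 42.3
ee_pos: [610.8, 306.2, 136.8]
tool_rot: [-1.58, 0.011, -0.174]
force: [-0.2, -0.0, -2.5]
finger_gap: 0.461
t 42.3 pos [610.8 306.2 136.8] yaw -9.97 rpy [-1.58   0.011 -0.174] F [-0.2 -0.  -2.5] gap 0.461 q [ 0.37  0.66  1.47 -0.    1.03 -1.03]
world delta [ -14.3 -429.1  -16.8] dist 429.6
TOOL offset mm [  60.4   19.9 -424.9] twist -0.474 (twist after the offset)
lean mrad radial -14.4 tangential -0.3
```

```bash
python3 - <<'E'
import numpy as np
from h import *
for f in("w4","top0"):
    z=np.load(f"pics/{f}.npz")
    X=cloud(z,z["d"]).reshape(-1,3)
    Q=X[(np.abs(X[:,0]-596)<75)&(np.abs(X[:,1]+123)<75)&(X[:,2]>9)&(X[:,2]<15)]
    print(f,len(Q),cv2.minAreaRect(Q[:,:2].astype(np.float32)))
z=np.load("pics/top0.npz"); X=cloud(z,z["d"]).reshape(-1,3)
Q=X[(np.abs(X[:,0]-607)<80)&(np.abs(X[:,1]-306)<80)&(X[:,2]>9)&(X[:,2]<15)]
print(cv2.minAreaRect(Q[:,:2].astype(np.float32)))
E
python3 -m creep '{"offset":[[0.004,0,-0.015],[0.005,0,-0.03],[0.007,0,-0.045],[0.007,0,-0.05],[0.007,0,-0.05],[0.007,0,-0.05],[0.007,0,-0.05],[0.007,0,-0.045],[0.007,0,-0.04],[0.002,0,-0.015]],"twist":[0,0,0,0,0,0,0,0,0,0]}';python3 -m creep '{"offset":[[0,0,-0.012],[0,0,0],[0,0,0]],"twist":[0,0,0]}'; python3 go.py 596.5 -122.9 120 17.2
```

```text
w4 1331 ((596.523681640625, -122.15802001953125), (100.47431945800781, 100.502197265625), 16.47191047668457)
top0 212 ((594.4479370117188, -119.79371643066406), (100.8946304321289, 101.20166778564453), 16.56224250793457)
((607.2755737304688, 306.97808837890625), (92.5594711303711, 131.13540649414062), 74.43685150146484)
time: 43.55
ee_pos: [597.1, -107.8, 131.8]
tool_rot: [-1.583, 0.023, -0.175]
force: [0.2, 0.9, -1.8]
finger_gap: 0.464
time: 43.92
ee_pos: [594.2, -119.7, 131.2]
tool_rot: [-1.583, 0.025, -0.175]
force: [0.1, 0.5, -2.1]
finger_gap: 0.463
t 43.92 pos [ 594.2 -119.7  131.2] yaw -10.03 rpy [-1.583  0.025 -0.175] F [ 0.1  0.5 -2.1] gap 0.463 q [-0.3   0.57  1.68 -0.02  0.92 -1.69]
world delta [  2.3  -3.2 -11.2] dist 11.8
TOOL offset mm [ 3.1 11.1 -2.6] twist -0.475 (twist after the offset)
lean mrad radial -24.6 tangential -12.7
```

```bash
python3 -m creep '{"offset":[[0.003,0.012,-0.0026],[0,0.02,0],[0,0.015,0],[0,0,0],[0,0,0],[0,0,0],[0,0,0],[0,0,0]],"twist":[0,0,0,-0.12,-0.13,-0.13,-0.085,0]}'; python3 go.py 596.5 -122.4 60 16.7
```

```text
time: 44.92
ee_pos: [595.7, -119.3, 77.4]
tool_rot: [-1.568, 0.03, 0.31]
force: [0.2, 0.4, -1.3]
finger_gap: 0.459
t 44.92 pos [ 595.7 -119.3   77.4] yaw 17.75 rpy [-1.568  0.03   0.31 ] F [ 0.2  0.4 -1.3] gap 0.459 q [-0.3   0.64  1.71 -0.02  0.82 -2.17]
world delta [  0.8  -3.1 -17.4] dist 17.6
TOOL offset mm [ 0.3 17.3 -3.2] twist 0.018 (twist after the offset)
lean mrad radial -27.8 tangential -12.2
```

```bash
python3 -m creep '{"offset":[[0,0.017,-0.003],[0,0,0],[0,0,0],[0,0,0],[0,0,0],[0,0,0],[0,0,0],[0,0,0],[0,0,0],[0,0,0]],"twist":[0,0.1,-0.1,0.1,-0.1,0.1,-0.1,0.1,-0.09,0]}'; python3 go.py 596.5 -122.4 40 16.7
```

```text
time: 46.18
ee_pos: [593.4, -122.4, 46.6]
tool_rot: [-1.563, 0.039, 0.281]
force: [-1.0, -0.2, -1.9]
finger_gap: 0.465
t 46.17 pos [ 593.4 -122.4   46.6] yaw 16.13 rpy [-1.563  0.039  0.281] F [-1.  -0.2 -1.9] gap 0.465 q [-0.31  0.68  1.73 -0.02  0.77 -2.14]
world delta [ 3.1  0.  -6.6] dist 7.3
TOOL offset mm [ 3.2  6.5 -0.9] twist -0.01 (twist after the offset)
lean mrad radial -37.5 tangential -11.4
```

```bash
python3 -m creep '{"offset":[[0.0032,0.005,-0.0005],[0,0.005,0],[0,0,0],[0,0,0]],"twist":[-0.01,0,0,0]}'; python3 go.py 596.5 -122.4 24 16.7
```

```text
time: 46.68
ee_pos: [596.1, -122.0, 34.3]
tool_rot: [-1.562, 0.04, 0.287]
force: [-0.0, 0.4, -2.0]
finger_gap: 0.466
t 46.67 pos [ 596.1 -122.    34.3] yaw 16.46 rpy [-1.562  0.04   0.287] F [-0.   0.4 -2. ] gap 0.466 q [-0.3   0.7   1.73 -0.02  0.75 -2.15]
world delta [  0.4  -0.4 -10.3] dist 10.3
TOOL offset mm [ 0.7 10.3 -0.6] twist -0.004 (twist after the offset)
lean mrad radial -38.9 tangential -11.2
```

```bash
python3 -m creep '{"offset":[[0.0005,0.005,-0.0005],[0,0.003,0],[0,0,0]],"twist":[0,0,0]}'; python3 go.py 596.5 -122.4 24 16.7; python3 -m creep '{"offset":[[0,0.0015,0],[0,0,0]],"twist":[0,0]}'; python3 -m creep '{"offset":[[0,0.0015,0],[0,0,0]],"twist":[0,0]}'
```

```text
time: 47.05
ee_pos: [596.5, -122.4, 25.9]
tool_rot: [-1.563, 0.039, 0.287]
force: [0.3, 0.3, -1.1]
finger_gap: 0.46
t 47.05 pos [ 596.5 -122.4   25.9] yaw 16.45 rpy [-1.563  0.039  0.287] F [ 0.3  0.3 -1.1] gap 0.46 q [-0.3   0.71  1.73 -0.02  0.74 -2.14]
world delta [ 0.  -0.  -1.9] dist 1.9
TOOL offset mm [ 0.1  1.9 -0. ] twist -0.004 (twist after the offset)
lean mrad radial -38.5 tangential -11.3
time: 47.3
ee_pos: [596.5, -122.4, 24.4]
tool_rot: [-1.563, 0.039, 0.287]
force: [-0.2, 0.2, -1.9]
finger_gap: 0.461
time: 47.55
ee_pos: [596.5, -122.3, 23.5]
tool_rot: [-1.563, 0.039, 0.287]
force: [-0.2, -0.6, -0.9]
finger_gap: 0.465
```

```bash
python3 -m creep '{"offset":[[0,0.0015,0],[0,0,0]],"twist":[0,0]}'; python3 -m creep '{"offset":[[0,0.0015,0],[0,0,0]],"twist":[0,0]}';python3 -m creep '{"offset":[[0,0.0015,0],[0,0,0]],"twist":[0,0]}'; python3 go.py 596.5 -122.4 24 16.7
```

```text
time: 47.8
ee_pos: [596.3, -122.3, 23.0]
tool_rot: [-1.563, 0.039, 0.287]
force: [-0.4, -0.6, -1.9]
finger_gap: 0.462
time: 48.05
ee_pos: [596.2, -122.4, 22.5]
tool_rot: [-1.564, 0.038, 0.287]
force: [0.1, -0.0, -1.1]
finger_gap: 0.46
time: 48.3
ee_pos: [596.3, -122.4, 22.3]
tool_rot: [-1.564, 0.038, 0.287]
force: [0.3, 0.3, -2.5]
finger_gap: 0.464
t 48.3 pos [ 596.3 -122.4   22.3] yaw 16.46 rpy [-1.564  0.038  0.287] F [ 0.3  0.3 -2.5] gap 0.464 q [-0.3   0.72  1.73 -0.02  0.73 -2.14]
world delta [ 0.2 -0.   1.7] dist 1.7
TOOL offset mm [ 0.1 -1.7 -0. ] twist -0.004 (twist after the offset)
lean mrad radial -36.4 tangential -11.8
```

```bash
python3 -m creep '{"offset":[[0,0,0],[0,0,0],[0,0,0],[0,0,0]],"twist":[0,0,0,0]}' 0.046 3; python3 -m creep '{"offset":[[0,0,0],[0,0,0],[0,0,0],[0,0,0]],"twist":[0,0,0,0]}' 0.068 20;  python3 go.py 596.5 -122.4 140 16.7; python3 -m creep '{"offset":[[0,-0.01,0],[0,-0.02,0],[0,-0.03,0],[0,-0.03,0],[0,-0.03,0],[0,-0.02,0],[0,-0.005,0],[0,0,0]],"twist":[0,0,0,0,0,0,0,0]}'; python3 snap.py wrist w8;python3 go.py 492 -281.6 165 -12.3
python3 - <<'E'
import numpy as np
from h import *
z=np.load("pics/w8.npz");p=z["p"]
X=cloud(z,z["d"]).reshape(-1,3)
Q=X[(np.hypot(X[:,0]-597,X[:,1]+122)<45)&(X[:,2]>50)&(X[:,2]<61)]
print("bowl",len(Q),cv2.minAreaRect(Q[:,:2].astype(np.float32)),Q.mean(0))
m=Q.mean(0); print("plane",np.linalg.lstsq(np.c_[Q[:,:2]-m[:2],np.ones(len(Q))],Q[:,2],rcond=None)[0])
Q=X[(np.abs(X[:,0]-597)<75)&(np.abs(X[:,1]+122)<75)&(X[:,2]>9)&(X[:,2]<15)]
print("tray",len(Q),cv2.minAreaRect(Q[:,:2].astype(np.float32)))
Q=X[(np.hypot(X[:,0]-492,X[:,1]+281)<45)&(X[:,2]>68)&(X[:,2]<80)]
print("stub",len(Q),cv2.minAreaRect(Q[:,:2].astype(np.float32)),Q.mean(0))
E
```

```text
time: 48.8
ee_pos: [596.4, -122.5, 21.6]
tool_rot: [-1.564, 0.038, 0.287]
force: [0.3, 0.3, -0.4]
finger_gap: 0.484
time: 49.3
ee_pos: [596.5, -122.5, 21.5]
tool_rot: [-1.564, 0.038, 0.287]
force: [-0.1, -0.3, -0.5]
finger_gap: 0.715
t 49.3 pos [ 596.5 -122.5   21.5] yaw 16.45 rpy [-1.564  0.038  0.287] F [-0.1 -0.3 -0.5] gap 0.715 q [-0.3   0.72  1.73 -0.02  0.72 -2.14]
world delta [0.000e+00 1.000e-01 1.185e+02] dist 118.5
TOOL offset mm [  -4.4 -118.4    0.9] twist -0.004 (twist after the offset)
lean mrad radial -36.6 tangential -11.8
time: 50.3
ee_pos: [602.0, -121.8, 174.9]
tool_rot: [-1.565, 0.036, 0.287]
force: [-0.9, 0.2, -0.8]
finger_gap: 0.713
t 50.35 pos [ 602.  -121.7  174.6] yaw 16.46 rpy [-1.565  0.036  0.287] F [-0.5 -0.3  0.3] gap 0.712 q [-0.3   0.53  1.61 -0.02  1.04 -2.15]
world delta [-110.  -159.9   -9.6] dist 194.3
TOOL offset mm [-150.3   14.3 -122.2] twist 0.502 (twist after the offset)
lean mrad radial -35.0 tangential -11.7
bowl 1882 ((595.42578125, -122.61427307128906), (55.095863342285156, 43.74263381958008), 15.517642974853516) [ 594.38132142 -123.24353133   56.46465731]
plane [8.69724264e-03 5.27874750e-03 5.64646573e+01]
tray 1696 ((596.1262817382812, -121.9151382446289), (99.52398681640625, 100.470703125), 16.49087142944336)
stub 728 ((492.1403503417969, -281.54510498046875), (41.93604278564453, 41.31423568725586), 58.40790557861328) [ 491.58903138 -281.86353534   73.39519514]
```

View pics/w8.png

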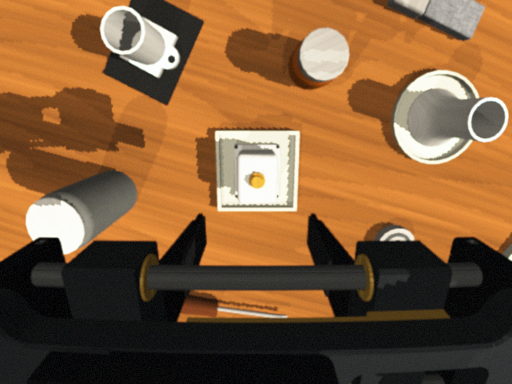

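The bowl stands flat in the square tray, within 1 mm of centre. Next is the stub. First I'll turn the tool back and try to reduce the tool's lean near the base.

```bash
python3 -m creep '{"offset":[[-0.03,0,-0.025],[-0.035,0,-0.03],[-0.035,0,-0.03],[-0.03,0,-0.025],[-0.015,0,-0.012],[0,0,0]],"twist":[0,0,0,0,0,0]}'; python3 go.py 492 -281.6 165 -12.3;  python3 -m creep '{"offset":[[0,0,0],[0,0,0],[0,0,0],[0,0,0],[0,0,0],[0,0,0]],"twist":[0.1,0.1,0.1,0.1,0.1,0]}'; python3 go.py 492 -281.6 165 -12.3
```

```text
time: 51.1
ee_pos: [493.5, -282.6, 173.7]
tool_rot: [-1.559, 0.042, 0.289]
force: [0.1, -0.3, 0.2]
finger_gap: 0.716
t 51.1 pos [ 493.5 -282.6  173.7] yaw 16.55 rpy [-1.559  0.042  0.289] F [ 0.1 -0.3  0.2] gap 0.716 q [-0.62  0.47  1.72 -0.03  0.98 -2.47]
world delta [-1.5  1.  -8.7] dist 8.9
TOOL offset mm [-0.8  8.8  1.3] twist 0.503 (twist after the offset)
lean mrad radial -37.9 tangential -21.9
time: 51.85
ee_pos: [497.8, -275.3, 171.7]
tool_rot: [-1.578, 0.045, -0.22]
force: [0.3, 0.3, -0.0]
finger_gap: 0.715
t 51.85 pos [ 497.8 -275.3  171.7] yaw -12.63 rpy [-1.578  0.045 -0.22 ] F [ 0.3  0.3 -0. ] gap 0.715 q [-0.61  0.47  1.72 -0.03  0.98 -1.94]
world delta [-5.8 -6.3 -6.7] dist 10.9
TOOL offset mm [-4.   7.  -7.4] twist -0.006 (twist after the offset)
lean mrad radial -40.8 tangential -19.8
```

```bash
python3 -m creep '{"offset":[[-0.03,0,0.01],[-0.035,0,0.01],[-0.015,0,0.004],[0,0,0]],"twist":[0,0,0,0]}'; python3 go.py 425 -240 40 -12.3;  python3 -m creep '{"offset":[[0,0.04,0],[0,0.05,0],[0,0.03,0],[0,0,0]],"twist":[0,0,0,0]}'; python3 go.py 425 -240 40 -12.3
```

```text
time: 52.35
ee_pos: [425.3, -231.4, 174.6]
tool_rot: [-1.578, 0.044, -0.209]
force: [0.4, 0.2, -0.5]
finger_gap: 0.715
t 52.35 pos [ 425.3 -231.4  174.6] yaw -11.95 rpy [-1.578  0.044 -0.209] F [ 0.4  0.2 -0.5] gap 0.715 q [-0.62  0.36  1.92 -0.03  0.9  -1.96]
world delta [  -0.3   -8.6 -134.6] dist 134.9
TOOL offset mm [  7.5 134.5  -7.5] twist 0.006 (twist after the offset)
lean mrad radial -40.7 tangential -19.2
time: 52.85
ee_pos: [425.6, -234.2, 52.0]
tool_rot: [-1.58, 0.038, -0.205]
force: [0.7, 0.0, 0.6]
finger_gap: 0.715
t 52.85 pos [ 425.6 -234.2   52. ] yaw -11.75 rpy [-1.58   0.038 -0.205] F [0.7 0.  0.6] gap 0.715 q [-0.63  0.56  2.03 -0.04  0.59 -1.96]
world delta [ -0.6  -5.8 -12. ] dist 13.4
TOOL offset mm [ 1.1 12.  -5.7] twist 0.01 (twist after the offset)
lean mrad radial -33.6 tangential -20.0
```

```bash
python3 -m creep '{"offset":[[0,0,0],[0,0,0],[0,0,0],[0,0,0],[0,0,0],[0,0,0],[0,0,0],[0,0,0],[0,0,0],[0,0,0]],"twist":[0.1,-0.1,0.1,-0.1,0.1,-0.1,0.1,-0.1,0,0]}'; python3 go.py 425 -240 40 -12.3
```

```text
time: 54.1
ee_pos: [437.2, -240.7, 63.8]
tool_rot: [-1.588, 0.02, -0.204]
force: [0.8, -0.5, 0.3]
finger_gap: 0.714
t 54.1 pos [ 437.2 -240.7   63.8] yaw -11.71 rpy [-1.588  0.02  -0.204] F [ 0.8 -0.5  0.3] gap 0.714 q [-0.62  0.54  2.   -0.04  0.61 -1.95]
world delta [-12.2   0.7 -23.8] dist 26.8
TOOL offset mm [-11.6  24.1  -1.4] twist 0.01 (twist after the offset)
lean mrad radial -14.1 tangential -22.3
```

```bash
python3 -m creep '{"offset":[[-0.015,0.01,0],[0,0,-0.04],[0,0,0.04],[0,0,-0.04],[0,0,0.04],[0,0,-0.04],[0,0,0.04],[0,0,0],[0,0,0]],"twist":[0,0,0,0,0,0,0,0,0]}'; python3 go.py 425 -240 40 -12.3
```

```text
time: 55.22
ee_pos: [425.4, -241.7, 56.8]
tool_rot: [-1.591, 0.014, -0.22]
force: [0.6, -0.0, 0.7]
finger_gap: 0.717
t 55.23 pos [ 425.4 -241.7   56.8] yaw -12.59 rpy [-1.591  0.014 -0.22 ] F [ 0.6 -0.   0.7] gap 0.717 q [-0.64  0.54  2.03 -0.04  0.57 -1.95]
world delta [ -0.4   1.7 -16.8] dist 16.9
TOOL offset mm [-0.5 16.8  1.9] twist -0.005 (twist after the offset)
lean mrad radial -7.1 tangential -22.8
```

```bash
python3 -m creep '{"offset":[[0,-0.06,0],[0,-0.06,0],[0,0,0.04],[0,0,0.055],[0,0,0.055],[0,0,0.055],[0,0,0.055],[0,0,0.05],[0,0,0.02],[0,0,0]],"twist":[0,0,0,0,0,0,0,0,0,0]}'; python3 go.py 320 320 170 -12.3
```

```text
time: 56.48
ee_pos: [505.6, 87.8, 176.3]
tool_rot: [-1.59, 0.008, -0.227]
force: [0.7, -0.6, -0.3]
finger_gap: 0.717
t 56.48 pos [505.6  87.8 176.3] yaw -13.03 rpy [-1.59   0.008 -0.227] F [ 0.7 -0.6 -0.3] gap 0.717 q [ 0.05  0.39  1.87 -0.02  0.9  -1.28]
world delta [-185.6  232.2   -6.3] dist 297.4
TOOL offset mm [-233.2    4.5  184.5] twist -0.013 (twist after the offset)
lean mrad radial -14.6 tangential -14.8
```

```bash
python3 -m creep '{"offset":[[-0.03,0,0.025],[-0.045,0,0.035],[-0.045,0,0.035],[-0.045,0,0.035],[-0.04,0,0.03],[-0.02,0.02,0.015],[0,0.05,0],[0,0.04,0],[0,0,0]],"twist":[0,0,0,0,0,0,0,0,0]}'; python3 go.py 320 320 45 -12.3;python3 -m creep '{"offset":[[0,0,0],[0,0,0],[0,0,0],[0,0,0],[0,0,0],[0,0,0],[0,0,0],[0,0,0]],"twist":[0.1,-0.1,0.1,-0.1,0.1,-0.1,0,0]}';python3 go.py 320 320 45 -12.3
```

```text
time: 57.6
ee_pos: [325.1, 306.5, 64.1]
tool_rot: [-1.587, 0.003, -0.238]
force: [0.7, -0.2, 0.0]
finger_gap: 0.716
t 57.6 pos [325.1 306.5  64.1] yaw -13.63 rpy [-1.587  0.003 -0.238] F [ 0.7 -0.2  0. ] gap 0.716 q [ 0.61  0.49  2.12 -0.02  0.54 -0.71]
world delta [ -5.1  13.5 -19.1] dist 24.0
TOOL offset mm [-8.1 19.  12.2] twist -0.023 (twist after the offset)
lean mrad radial -14.8 tangential -6.4
time: 58.6
ee_pos: [332.5, 304.5, 76.7]
tool_rot: [-1.577, -0.006, -0.25]
force: [-0.3, -0.1, -0.4]
finger_gap: 0.718
t 58.6 pos [332.5 304.5  76.7] yaw -14.31 rpy [-1.577 -0.006 -0.25 ] F [-0.3 -0.1 -0.4] gap 0.718 q [ 0.6   0.47  2.11 -0.02  0.56 -0.71]
world delta [-12.5  15.5 -31.7] dist 37.4
TOOL offset mm [-16.2  31.5  12.1] twist -0.035 (twist after the offset)
lean mrad radial -2.2 tangential -8.7
```

Lean is now under 10 mrad. Back to the mat.

```bash
python3 go.py 500 80 170 -12.3; python3 -m creep '{"offset":[[0,-0.05,0],[0.03,-0.05,-0.024],[0.043,0,-0.034],[0.043,0,-0.034],[0.043,0,-0.034],[0.035,0,-0.028],[0.02,0,-0.016],[0,0,0]],"twist":[0,0,0,0,0,0,0,0]}'; python3 go.py 492.1 -281.6 170 -12.3
```

```text
t 58.6 pos [332.5 304.5  76.7] yaw -14.31 rpy [-1.577 -0.006 -0.25 ] F [-0.3 -0.1 -0.4] gap 0.718 q [ 0.6   0.47  2.11 -0.02  0.56 -0.71]
world delta [ 167.5 -224.5   93.3] dist 295.2
TOOL offset mm [ 218.3  -90.8 -176.8] twist -0.035 (twist after the offset)
lean mrad radial -2.2 tangential -8.7
time: 59.6
ee_pos: [502.1, 78.5, 187.1]
tool_rot: [-1.576, -0.011, -0.262]
force: [0.3, 0.9, -0.2]
finger_gap: 0.718
t 59.6 pos [502.1  78.5 187.1] yaw -15.02 rpy [-1.576 -0.011 -0.262] F [ 0.3  0.9 -0.2] gap 0.718 q [ 0.03  0.36  1.88 -0.01  0.9  -1.27]
world delta [ -10.  -360.1  -17.1] dist 360.7
TOOL offset mm [  83.5   19.9 -350.3] twist -0.047 (twist after the offset)
lean mrad radial 7.7 tangential -9.5
```

```bash
python3 -m creep '{"offset":[[0.007,0,-0.03],[0.01,0,-0.045],[0.012,0,-0.05],[0.012,0,-0.05],[0.012,0,-0.05],[0.012,0,-0.05],[0.01,0,-0.042],[0.007,0,-0.03],[0,0,0],[0,0,0]],"twist":[0,0,0,0,0,0,0,0,0,0]}'; python3 go.py 492.1 -281.6 110 -15
```

```text
time: 60.85
ee_pos: [487.6, -278.6, 192.2]
tool_rot: [-1.574, -0.009, -0.264]
force: [-0.7, 0.6, -0.8]
finger_gap: 0.713
t 60.85 pos [ 487.6 -278.6  192.2] yaw -15.14 rpy [-1.574 -0.009 -0.264] F [-0.7  0.6 -0.8] gap 0.713 q [-0.64  0.42  1.75  0.    0.96 -1.94]
world delta [  4.5  -3.  -82.2] dist 82.4
TOOL offset mm [ 4.4 82.2 -1.4] twist -0.003 (twist after the offset)
lean mrad radial 9.8 tangential -1.1
```

```bash
python3 snap.py wrist w9
python3 - <<'E'
import numpy as np
from h import *
z=np.load("pics/w9.npz");p=z["p"]
X=cloud(z,z["d"]).reshape(-1,3)
Q=X[(np.hypot(X[:,0]-492,X[:,1]+281)<45)&(X[:,2]>68)&(X[:,2]<80)]
print("stub",len(Q),cv2.minAreaRect(Q[:,:2].astype(np.float32)),Q.mean(0))
cv2.imwrite("pics/w9c.png",cv2.resize(p[90:230,180:340][:,:,::-1],None,fx=4.2,fy=4.2,interpolation=cv2.INTER_CUBIC))
E
python3 -m creep '{"offset":[[0.0045,0.03,-0.002],[0,0.03,0],[0,0.02,0],[0,0,0],[0,0,0]],"twist":[0,0,0,0,0]}'; python3 go.py 492.1 -281.6 37 -15
```

```text
stub 404 ((491.8662414550781, -281.84210205078125), (40.84150695800781, 41.04145812988281), 21.887182235717773) [ 491.99664492 -281.87450748   73.71419353]
time: 61.52
ee_pos: [493.9, -276.4, 112.6]
tool_rot: [-1.575, -0.011, -0.258]
force: [0.4, 0.1, -0.4]
finger_gap: 0.719
t 61.52 pos [ 493.9 -276.4  112.6] yaw -14.81 rpy [-1.575 -0.011 -0.258] F [ 0.4  0.1 -0.4] gap 0.719 q [-0.63  0.53  1.82  0.    0.78 -1.94]
world delta [ -1.8  -5.2 -75.6] dist 75.8
TOOL offset mm [-1.3 75.6 -5.2] twist 0.003 (twist after the offset)
lean mrad radial 12.0 tangential -1.0
```

View pics/w9c.png

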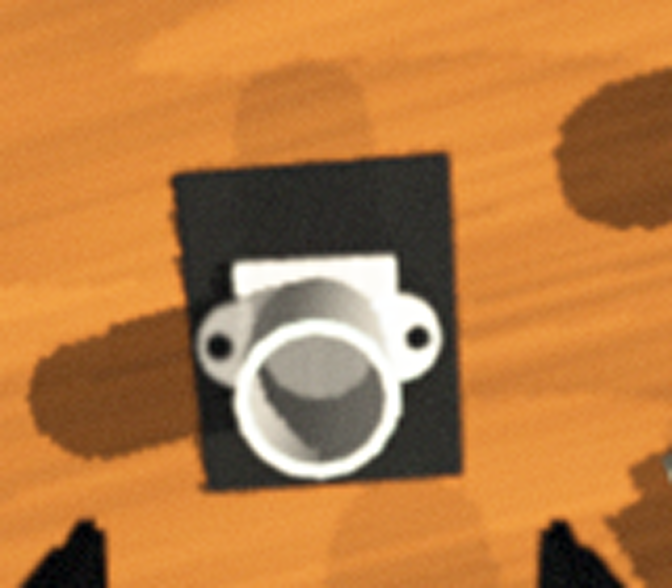

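```bash
python3 - <<'E'
import numpy as np
from h import *
z=np.load("pics/w9.npz")
f=lambda x,y:((x+.5)/4.2-.5+180,(y+.5)/4.2-.5+90)
a=onplane(z,f(220,346),12);b=onplane(z,f(417,337),12);print((a+b)/2,np.degrees(np.arctan2(*(b-a)[[1,0]])),np.linalg.norm(b-a))
E
python3 -m creep '{"offset":[[-0.0015,0,-0.005],[0,0.02,0],[0,0.02,0],[0,0.018,0],[0,0.008,0],[0,0,0],[0,0,0]],"twist":[0,0,0,0,0,0,0]}'; python3 go.py 492 -281.8 37 -15
```

```text
[ 491.85979804 -281.99661162   12.        ] 77.64578955866423 60.77043167684689
time: 62.4
ee_pos: [493.6, -283.8, 50.8]
tool_rot: [-1.578, -0.02, -0.258]
force: [-0.3, -0.1, -0.0]
finger_gap: 0.713
t 62.4 pos [ 493.6 -283.8   50.8] yaw -14.8 rpy [-1.578 -0.02  -0.258] F [-0.3 -0.1 -0. ] gap 0.713 q [-0.64  0.62  1.86  0.    0.64 -1.95]
world delta [ -1.6   2.  -13.8] dist 14.1
TOOL offset mm [-2.4 13.8  1.7] twist 0.004 (twist after the offset)
lean mrad radial 21.6 tangential -2.1
```

```bash
python3 -m creep '{"offset":[[-0.0024,0.006,0.0017],[0,0.006,0],[0,0,0],[0,0,0]],"twist":[0,0,0,0]}'; python3 go.py 492 -281.8 37 -15
```

```text
time: 62.9
ee_pos: [492.1, -281.8, 39.0]
tool_rot: [-1.579, -0.022, -0.258]
force: [0.8, -0.3, 0.1]
finger_gap: 0.714
t 62.9 pos [ 492.1 -281.8   39. ] yaw -14.79 rpy [-1.579 -0.022 -0.258] F [ 0.8 -0.3  0.1] gap 0.714 q [-0.64  0.64  1.87  0.    0.61 -1.95]
world delta [-0.1 -0.  -2. ] dist 2.0
TOOL offset mm [-0.2  2.  -0. ] twist 0.004 (twist after the offset)
lean mrad radial 23.1 tangential -2.3
```

```bash
python3 -m creep '{"offset":[[0,0,0],[0,0,0],[0,0,0],[0,0,0],[0,0,0],[0,0,0],[0,0,0],[0,0,0]],"twist":[0,0,0,0,0,0,0,0]}' 0.03 20; python3 go.py 492 -281.8 37 -15; python3 -m creep '{"offset":[[0,-0.01,0],[0,-0.02,0],[0,-0.03,0],[0,-0.03,0],[0,-0.03,0],[0,-0.01,0],[0,0,0]],"twist":[0,0,0,0,0,0,0]}'; python3 go.py 492 -281.8 150 -108
```

```text
time: 63.9
ee_pos: [492.2, -281.9, 39.2]
tool_rot: [-1.579, -0.022, -0.258]
force: [-0.4, 0.4, 0.2]
finger_gap: 0.435
t 63.9 pos [ 492.2 -281.9   39.2] yaw -14.8 rpy [-1.579 -0.022 -0.258] F [-0.4  0.4  0.2] gap 0.435 q [-0.64  0.64  1.87  0.    0.61 -1.95]
world delta [-0.2  0.1 -2.2] dist 2.2
TOOL offset mm [-0.3  2.2  0. ] twist 0.003 (twist after the offset)
lean mrad radial 23.4 tangential -2.3
time: 64.78
ee_pos: [488.7, -279.3, 174.4]
tool_rot: [-1.578, -0.02, -0.258]
force: [0.8, 0.0, -2.3]
finger_gap: 0.435
t 64.78 pos [ 488.7 -279.3  174.4] yaw -14.79 rpy [-1.578 -0.02  -0.258] F [ 0.8  0.  -2.3] gap 0.435 q [-0.64  0.44  1.77  0.    0.91 -1.95]
world delta [  3.3  -2.5 -24.4] dist 24.8
TOOL offset mm [ 3.3 24.5 -1.4] twist 1.627 (twist after the offset)
lean mrad radial 21.2 tangential -2.2
```

```bash
python3 go.py 609.6 306 180 -14.8; python3 -m creep '{"offset":[[-0.001,0,0.025],[-0.003,0,0.045],[-0.003,0,0.055],[-0.003,0,0.055],[-0.003,0,0.055],[-0.003,0,0.055],[-0.003,0,0.055],[-0.003,0,0.055],[-0.003,0,0.055],[-0.003,0,0.04]],"twist":[0,0,0,0,0,0,0,0,0,0]}'; python3 -m creep '{"offset":[[0,0,0.04],[0,0,0.015],[0,0,0],[0,0,0]],"twist":[0,0,0,0]}'; python3 go.py 609.6 306 180 -107.7
```

```text
t 64.78 pos [ 488.7 -279.3  174.4] yaw -14.79 rpy [-1.578 -0.02  -0.258] F [ 0.8  0.  -2.3] gap 0.435 q [-0.64  0.44  1.77  0.    0.91 -1.95]
world delta [120.9 585.3   5.6] dist 597.7
TOOL offset mm [-32.4 -10.7 596.7] twist 0.0 (twist after the offset)
lean mrad radial 21.2 tangential -2.2
time: 66.03
ee_pos: [587.5, 219.2, 156.5]
tool_rot: [-1.581, -0.003, -0.264]
force: [1.0, -0.0, -2.1]
finger_gap: 0.431
time: 66.53
ee_pos: [600.0, 274.8, 150.0]
tool_rot: [-1.586, 0.004, -0.261]
force: [-0.5, -1.0, -2.9]
finger_gap: 0.431
t 66.53 pos [600.  274.8 150. ] yaw -14.96 rpy [-1.586  0.004 -0.261] F [-0.5 -1.  -2.9] gap 0.431 q [ 0.33  0.61  1.53 -0.01  1.02 -0.97]
world delta [ 9.6 31.2 30. ] dist 44.3
TOOL offset mm [  1.1 -30.5  32.2] twist 1.619 (twist after the offset)
lean mrad radial -12.7 tangential -9.2
```

```bash
python3 -m creep '{"offset":[[0.001,0.015,0.025],[0,0.02,0.007],[0,0.01,0],[0,0,0]],"twist":[0,0,0,0]}'; python3 go.py 609.6 306 100 -107.7; python3 -m creep '{"offset":[[0,0,0],[0,0,0],[0,0,0],[0,0,0],[0,0,0],[0,0,0],[0,0,0],[0,0,0],[0,0,0],[0,0,0]],"twist":[0.15,0.17,0.17,0.17,0.17,0.17,0.17,0.17,0.17,0.1]}';python3 -m creep '{"offset":[[0,0,0],[0,0,0]],"twist":[0,0]}';  python3 go.py 609.6 306 80 -107.7
```

```text
time: 67.03
ee_pos: [609.0, 300.5, 102.5]
tool_rot: [-1.587, 0.005, -0.265]
force: [0.2, -0.6, -1.7]
finger_gap: 0.433
t 67.03 pos [609.  300.5 102.5] yaw -15.19 rpy [-1.587  0.005 -0.265] F [ 0.2 -0.6 -1.7] gap 0.433 q [ 0.37  0.69  1.51 -0.01  0.96 -0.93]
world delta [ 0.6  5.5 -2.5] dist 6.1
TOOL offset mm [-0.8  2.5  5.5] twist 1.615 (twist after the offset)
lean mrad radial -14.6 tangential -9.3
time: 68.28
ee_pos: [610.4, 294.0, 109.1]
tool_rot: [-1.569, -0.014, -1.933]
force: [1.2, 0.5, -3.0]
finger_gap: 0.43
time: 68.53
ee_pos: [610.7, 293.1, 110.1]
tool_rot: [-1.568, -0.013, -1.931]
force: [0.0, 0.9, -3.3]
finger_gap: 0.434
t 68.53 pos [610.7 293.1 110.1] yaw -110.63 rpy [-1.568 -0.013 -1.931] F [ 0.   0.9 -3.3] gap 0.434 q [ 0.35  0.67  1.51 -0.01  0.96  0.72]
world delta [ -1.1  12.9 -30.1] dist 32.7
TOOL offset mm [-12.1  29.9  -5.6] twist -0.051 (twist after the offset)
lean mrad radial -7.8 tangential -11.1
```

```bash
python3 -m creep '{"offset":[[-0.012,0.012,-0.0055],[0,0.015,0],[0,0,0],[0,0,0]],"twist":[-0.051,0,0,0]}';  python3 go.py 609.6 306 60 -107.7; python3 snap.py wrist w10
python3 - <<'E'
import numpy as np
from h import *
z=np.load("pics/w10.npz")
X=cloud(z,z["d"]).reshape(-1,3)
Q=X[(np.abs(X[:,0]-609)<85)&(np.abs(X[:,1]-305)<85)&(X[:,2]>9)&(X[:,2]<15)]
print(len(Q),cv2.minAreaRect(Q[:,:2].astype(np.float32)))
E
```

```text
time: 69.03
ee_pos: [609.1, 306.9, 80.1]
tool_rot: [-1.57, -0.014, -1.873]
force: [-0.3, -0.2, -1.9]
finger_gap: 0.435
t 69.03 pos [609.1 306.9  80.1] yaw -107.3 rpy [-1.57  -0.014 -1.873] F [-0.3 -0.2 -1.9] gap 0.435 q [ 0.37  0.72  1.52 -0.01  0.91  0.69]
world delta [  0.5  -0.9 -20.1] dist 20.1
TOOL offset mm [ 0.4 20.1  0.7] twist 0.007 (twist after the offset)
lean mrad radial -9.4 tangential -10.8
1800 ((608.9185791015625, 306.11944580078125), (90.90950775146484, 130.4200897216797), 74.65426635742188)
```

View pics/w10.png

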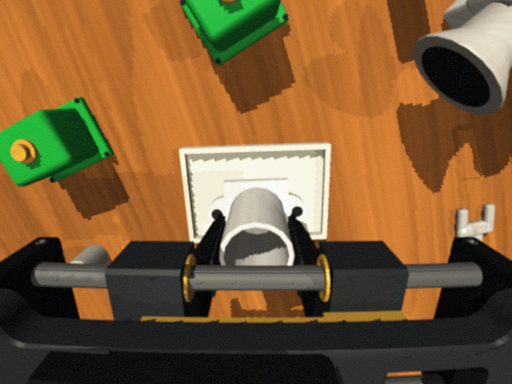

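```bash
python3 -m creep '{"offset":[[0.0006,0.012,0.0004],[0,0.012,0],[0,0.007,0],[0,0,0],[0,0,0]],"twist":[0.005,0,0,0,0]}';  python3 go.py 609.4 306.1 40 -107.7
```

```text
time: 69.7
ee_pos: [609.3, 305.3, 46.9]
tool_rot: [-1.57, -0.014, -1.879]
force: [0.2, 0.2, -2.1]
finger_gap: 0.43
t 69.7 pos [609.3 305.3  46.9] yaw -107.64 rpy [-1.57  -0.014 -1.879] F [ 0.2  0.2 -2.1] gap 0.43 q [ 0.37  0.76  1.54 -0.02  0.85  0.69]
world delta [ 0.1  0.8 -6.9] dist 6.9
TOOL offset mm [-0.9  6.9 -0.2] twist 0.001 (twist after the offset)
lean mrad radial -9.4 tangential -10.8
```

```bash
python3 -m creep '{"offset":[[-0.0009,0.004,0],[0,0.002,0],[0,0,0]],"twist":[0,0,0]}';  python3 -m creep '{"offset":[[0,0.0015,0],[0,0,0]],"twist":[0,0]}'; python3 -m creep '{"offset":[[0,0.0015,0],[0,0,0]],"twist":[0,0]}'; python3 -m creep '{"offset":[[0,0.001,0],[0,0,0]],"twist":[0,0]}'
```

```text
time: 70.08
ee_pos: [609.9, 306.3, 41.1]
tool_rot: [-1.569, -0.014, -1.879]
force: [-0.5, -0.3, -1.3]
finger_gap: 0.431
time: 70.32
ee_pos: [610.0, 306.3, 39.7]
tool_rot: [-1.569, -0.013, -1.879]
force: [-0.2, -0.3, -1.7]
finger_gap: 0.433
time: 70.58
ee_pos: [610.5, 306.4, 39.3]
tool_rot: [-1.567, -0.013, -1.878]
force: [0.2, 0.4, -2.0]
finger_gap: 0.43
time: 70.82
ee_pos: [610.7, 306.6, 39.2]
tool_rot: [-1.567, -0.012, -1.878]
force: [-1.2, 0.6, -0.4]
finger_gap: 0.432
```

Stalled at 39.2 (pick height 39.2), so the stub is in contact. Press one more small step and release gently.

```bash
python3 -m creep '{"offset":[[0,0.0012,0],[0,0,0]],"twist":[0,0]}'; python3 -m creep '{"offset":[[0,0,0],[0,0,0],[0,0,0],[0,0,0]],"twist":[0,0,0,0]}' 0.045 3; python3 -m creep '{"offset":[[0,0,0],[0,0,0],[0,0,0],[0,0,0]],"twist":[0,0,0,0]}' 0.065 20; python3 go.py 609.6 306 180 -107.7;  python3 -m creep '{"offset":[[0,-0.01,0],[0,-0.02,0],[0,-0.03,0],[0,-0.03,0],[0,-0.03,0],[0,-0.025,0],[0,-0.005,0],[0,0,0]],"twist":[0,0,0,0,0,0,0,0]}'; python3 snap.py wrist w11;  python3 - <<'E'
import numpy as np
from h import *
z=np.load("pics/w11.npz")
X=cloud(z,z["d"]).reshape(-1,3)
Q=X[(np.abs(X[:,0]-609)<85)&(np.abs(X[:,1]-305)<85)&(X[:,2]>9)&(X[:,2]<15)]
print("tray",len(Q),cv2.minAreaRect(Q[:,:2].astype(np.float32)))
Q=X[(np.hypot(X[:,0]-609,X[:,1]-306)<45)&(X[:,2]>68)&(X[:,2]<80)]
print("stub",len(Q),cv2.minAreaRect(Q[:,:2].astype(np.float32)),Q.mean(0)); m=Q.mean(0); print("plane",np.linalg.lstsq(np.c_[Q[:,:2]-m[:2],np.ones(len(Q))],Q[:,2],rcond=None)[0])
E
```

```text
time: 71.08
ee_pos: [610.9, 306.6, 39.1]
tool_rot: [-1.566, -0.011, -1.878]
force: [-0.8, -1.0, 0.1]
finger_gap: 0.435
time: 71.58
ee_pos: [611.1, 306.8, 38.5]
tool_rot: [-1.566, -0.011, -1.878]
force: [-0.6, 0.7, -0.1]
finger_gap: 0.472
time: 72.08
ee_pos: [611.1, 306.7, 38.4]
tool_rot: [-1.566, -0.011, -1.878]
force: [-0.5, 0.7, 0.1]
finger_gap: 0.681
t 72.08 pos [611.1 306.7  38.4] yaw -107.63 rpy [-1.566 -0.011 -1.878] F [-0.5  0.7  0.1] gap 0.681 q [ 0.37  0.77  1.54 -0.02  0.83  0.69]
world delta [ -1.5  -0.7 141.6] dist 141.6
TOOL offset mm [   2.7 -141.6   -0.5] twist 0.001 (twist after the offset)
lean mrad radial -4.5 tangential -11.2
time: 73.08
ee_pos: [611.0, 308.8, 202.2]
tool_rot: [-1.561, -0.007, -1.878]
force: [0.0, 0.5, -0.5]
finger_gap: 0.683
tray 2084 ((609.32763671875, 305.7768859863281), (90.8158950805664, 130.60171508789062), 74.63739013671875)
stub 375 ((611.6442260742188, 306.8777160644531), (41.07902526855469, 40.265254974365234), 73.8883056640625) [611.57844036 306.69823011  73.86181297]
plane [1.85648328e-03 3.76364825e-03 7.38618130e+01]
```

View pics/w11.png

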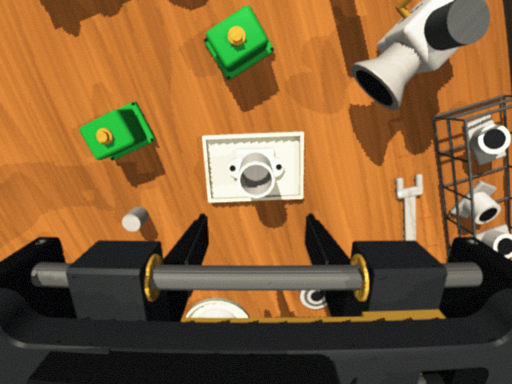

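The stub stands flat and is about 2 mm off the tray centre, which I'll accept. I'll back the arm off and check the whole scene from above.

```bash
python3 -m creep '{"offset":[[0,0,-0.03],[0,0,-0.04],[0,0,-0.04],[0,0,-0.04],[0,0,-0.03],[0,0,-0.01],[0,0,0],[0,0,0]],"twist":[0,0,0,0,0,0,0,0]}'; python3 snap.py top t12; python3 snap.py scene s12
python3 - <<'E'
import numpy as np
from h import *
z=np.load("pics/t12.npz"); X=cloud(z,z["d"]).reshape(-1,3)
for n,c,lo,hi in [("trumpet",(467.5,70.5),80,95),("bowl",(594.4,-121),50,60),("stub",(608,307),67,80),("jar",(458,-96),68,82),("can",(672,-289),112,128)]:
    Q=X[(np.hypot(X[:,0]-c[0],X[:,1]-c[1])<40)&(X[:,2]>lo)&(X[:,2]<hi)]
    print(n,len(Q),cv2.minAreaRect(Q[:,:2].astype(np.float32)) if len(Q)>3 else None)
E
```

```text
time: 74.12
ee_pos: [424.3, 365.8, 193.0]
tool_rot: [-1.569, -0.016, -1.88]
force: [-0.2, 0.6, 0.7]
finger_gap: 0.682
trumpet 63 ((467.29986572265625, 72.10002136230469), (40.916683197021484, 39.67866897583008), 27.034595489501953)
bowl 265 ((594.009765625, -120.330078125), (55.6280517578125, 44.983280181884766), 16.602615356445312)
stub 64 ((608.8995971679688, 306.3901672363281), (38.932254791259766, 40.617794036865234), 88.81982421875)
jar 233 ((457.7339172363281, -95.23211669921875), (44.94065856933594, 43.74384307861328), 89.28397369384766)
can 302 ((672.7360229492188, -289.7757263183594), (52.01347351074219, 54.884368896484375), 43.22395324707031)
```

View pics/t12.png

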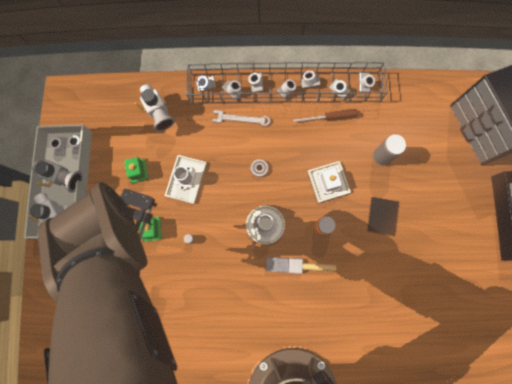

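View pics/s12.png

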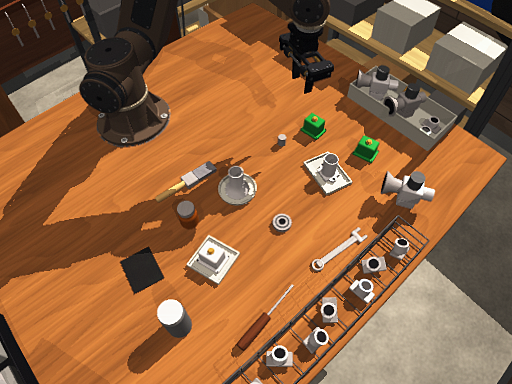

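```bash
python3 -c "
from workcell import r
print(r.hand_in())"
```

```text
the job is handed in; nothing more can be done
None
```

The job is done and handed in at about 74 s. I moved the stub to the mat, the trumpet to the round tray, the bowl to the square tray, then the stub from the mat to the long tray.

**Final position:** overhead and wrist views show every part upright. The trumpet and bowl are within about 1–1.5 mm of their tray centres, and the stub about 2–2.5 mm off. The bowl and stub are turned in line with their trays. The jar and can moved by less than 0.5 mm, which is within measuring error. The gripper is clear of everything.

**What disagreed:**
- **Camera offset:** the overhead camera and the robot's own frame differ by about 2 mm. I went by the wrist camera, which matched the robot to 0.5 mm.
- **Touchdown:** the wrist force barely showed contact when a part reached the floor. I judged it by the tool stopping at the pick-up height, and on the mat by depth.
- **Tool tilt:** the tool drifted up to about 2.5° from vertical between moves and I partly corrected it. The bowl was still tilted about 1–2° in the grip when it touched down, but sits flat now.
- **First bowl approach:** I misread the long tray's axis at first and turned back before gripping, so the detour only cost time.

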